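Put the washed sensory toys away: cups on the draining pegs, plates in their tray

TASK

Put the washed sensory toys away. First, before any cup is hung, slide the white pegboard panel to the right, all the way to its stop, so that its angled draining pegs stand over the drip tray, and leave it there; then hang every steel cup mouth-down on a draining peg of its own, fully down so that its base rests on the peg's tip. Also pack the three flat birch plates into the plywood tray so that they fill it, all lying flat on its floor with grips up, and leave the acrylic cube, the puck, the chime bar and the jar where they are.

Things in the scene. Friction and masses are not known exactly. Their poses are not given: they have to be found in the camera images.
- panel (a joint): sliding of the white pegboard panel, m: 0 at the robot's left end of its rail, 0.12 at the right-hand stop, where its draining pegs stand over the steel drip tray. Starts near the left; slides along the -y axis of the panel's frame with about 4 N of friction and stays where it is left
- panel_pull (a point): the panel's pull, a wooden fin at the top of its front face: stands 42 mm out from the face, 18 mm wide along the slide, 52 mm tall, top 302 mm above the table. This point is 26 mm below its top and 24 mm out from the face; axes are the panel's. The panel is 440 mm wide, its top edge 290 mm above the table
- peg1_tip (a point): leftmost peg (as the robot sees it): its tip. A straight 20 mm dowel with a round end, leaning 30 degrees out of the vertical: from the panel's face it rises towards the panel's front, the -x axis of this frame (the panel's axes; z vertical). 141 mm long from face to tip. The four pegs are 115 mm apart in a row
- peg2_tip (a point): second peg from the left, its tip; as peg 1. A hung cup's inside base rests on the tip, its rim then about 60 mm (along the peg) short of the panel's face; let go, the loose-fitting cup settles some 15 mm lower, its upper inside wall on the peg
- peg3_tip (a point): third peg from the left, its tip; as peg 1
- peg4_tip (a point): rightmost peg, its tip; as peg 1
- cup1_mid (a point): straight steel cup, 57 mm across, 85 mm tall, wall 3 mm, base 4 mm thick (81 mm deep inside); starts mouth-down on the table. This point is its centre, half-way up; z axis points from the mouth to the closed base. Two to four of the cups are present
- cup2_mid (a point): another cup, just like cup 1 (may be absent)
- cup3_mid (a point): another cup, just like cup 1 (may be absent)
- cup4_mid (a point): another cup, just like cup 1 (may be absent)
- lplate_grip (a point): large L, flat birch plate 10 mm thick; on top a bar grip 32 mm along the plate's x, 14 mm along y, from 10 to 40 mm above the underside. This point is in the grip, 27 mm above the underside. Starts flat, at any turn. Outline in mm from this point, along the plate's x and y: x -43.0 to 61.0, y -21.4 to 10.6 and x -43.0 to -11.0, y 10.6 to 46.6
- corner_grip (a point): small L: the same make of plate and grip, point and axes likewise; outline x -26.8 to 41.2, y -23.9 to 8.1 and x -26.8 to 5.2, y 8.1 to 44.1
- tplate_grip (a point): long bar with an off-centre stub: the same make of plate and grip, point and axes likewise; outline x -73.6 to 66.4, y -23.2 to 8.8 and x -1.6 to 30.4, y 8.8 to 44.8
- tray_floor (a point): centre of the inner floor of the plywood tray, fixed to the table: inside 147 mm along this frame's x, 111 mm along y; floor 6 mm, rim 16 mm above the table. The three plates are made of 36 mm squares (4, 3 and 5) that cover its 4 by 3 squares with some 4 mm of play between neighbours, never turned over
- cube: clear acrylic cube, 45 mm, on the station's shelf; a bystander, origin at its underside
- chime: steel chime bar on a wooden block, 150 mm long; a bystander, origin at its underside
- puck: blue silicone textured puck, 64 mm across, 18 mm tall, on the station's shelf; a bystander, origin at its underside
- jar: glass jar with a lid, 100 mm tall; a bystander, origin at its underside

How it is judged:
On the way:
1. the panel is slid to its right-hand stop while no cup hangs on it yet (value of joint panel above 0.11 m and height (world z) of each of cup1_mid, cup2_mid, cup3_mid, cup4_mid below 0.09 m), for 0.2 s.
At the end, for the whole second after the job is handed in: the panel is within 10 mm of its right-hand stop; every cup present hangs mouth-down on a peg (peg tip inside it, within 10 mm of its base inside); the three plates lie flat on the tray's floor (within 3.5 mm and 0.06 rad) (value of joint panel above 0.11 m and ((z of peg1_tip in the frame of cup1_mid above 0.028 m and distance between peg1_tip and cup1_mid below 0.05 m) or (z of peg2_tip in the frame of cup1_mid above 0.028 m and distance between peg2_tip and cup1_mid below 0.05 m) or (z of peg3_tip in the frame of cup1_mid above 0.028 m and distance between peg3_tip and cup1_mid below 0.05 m) or (z of peg4_tip in the frame of cup1_mid above 0.028 m and distance between peg4_tip and cup1_mid below 0.05 m)) and angle between each of cup1_mid, cup2_mid, cup3_mid, cup4_mid's own z axis and vertical below 1.1 rad and ((z of peg1_tip in the frame of cup2_mid above 0.028 m and distance between peg1_tip and cup2_mid below 0.05 m) or (z of peg2_tip in the frame of cup2_mid above 0.028 m and distance between peg2_tip and cup2_mid below 0.05 m) or (z of peg3_tip in the frame of cup2_mid above 0.028 m and distance between peg3_tip and cup2_mid below 0.05 m) or (z of peg4_tip in the frame of cup2_mid above 0.028 m and distance between peg4_tip and cup2_mid below 0.05 m)) and ((z of peg1_tip in the frame of cup3_mid above 0.028 m and distance between peg1_tip and cup3_mid below 0.05 m) or (z of peg2_tip in the frame of cup3_mid above 0.028 m and distance between peg2_tip and cup3_mid below 0.05 m) or (z of peg3_tip in the frame of cup3_mid above 0.028 m and distance between peg3_tip and cup3_mid below 0.05 m) or (z of peg4_tip in the frame of cup3_mid above 0.028 m and distance between peg4_tip and cup3_mid below 0.05 m)) and ((z of peg1_tip in the frame of cup4_mid above 0.028 m and distance between peg1_tip and cup4_mid below 0.05 m) or (z of peg2_tip in the frame of cup4_mid above 0.028 m and distance between peg2_tip and cup4_mid below 0.05 m) or (z of peg3_tip in the frame of cup4_mid above 0.028 m and distance between peg3_tip and cup4_mid below 0.05 m) or (z of peg4_tip in the frame of cup4_mid above 0.028 m and distance between peg4_tip and cup4_mid below 0.05 m)) and z of lplate_grip in the frame of tray_floor between 0.0235 and 0.0305 m and angle between each of lplate_grip, corner_grip, tplate_grip's own z axis and vertical below 0.06 rad and horizontal distance between each of lplate_grip, corner_grip, tplate_grip and tray_floor below 0.08 m and z of corner_grip in the frame of tray_floor between 0.0235 and 0.0305 m and z of tplate_grip in the frame of tray_floor between 0.0235 and 0.0305 m); the robot touches nothing.
It fails at once if a bystander is moved more than 50 mm (distance of any of cube, chime, puck, jar from where it was at the start of the episode above 0.05 m).
Of cup1, cup2, cup3, cup4 only 2 to 4 are there at a start; the rules pass over those that are not, and their reading is None.
At some moment in a run one of lplate, corner, tplate may be knocked a few centimetres aside while the robot is not near it.
It also fails if it takes over 210 s, if anything falls off the work surface, if the arm or the gripper's body presses on something with over 40 N, if the wrist force passes 120 N, or if a joint passes its speed limit or range.

ROBOT

A 6-joint arm with a two-finger parallel gripper is mounted at the origin on the work surface. World frame = base frame: x ahead of the robot, y to its left, z up, the work surface at z = 0. Lengths are in m, angles in rad, forces in N, time in s.
With the tool pointing down it reaches from about 0.4 to 0.825 m from the base axis. Payload 7 kg.
Tool frame: the origin (TCP) lies on the centre line of the jaws, within the pads' length; the fingertips stand 8 mm ahead of it and the grasp point (between the pads) lies 11 mm behind it (arm.tip_extent is the distance from the TCP to the fingertips, in m); z points along the fingers, y is the line along which they close (so a half turn about z gives the same grasp; the last joint's range is limited). The gripper opens to 85 mm and grips with 20 to 120 N. Pads are 22 mm wide; open, the fingers measure 114 mm over their backs; the gripper's body (76 mm by 85 mm) begins 54 mm behind the grasp point. The pads swing forward as they close: fully open they stand 13 mm farther back than shut.
Start: joints at [1.588, 0.359, 0.012, 0, -1.224, -0.288], TCP at [0.181, 0.65, 0.239] pointing down, gripper open.
Joint ranges: [-3.07, 3.07], [-1.43, 2.12], [-1.02, 1.25], [-3.03, 1.67], [-3.05, -0], [-3.03, 3.03]. Speed limits (rad/s): [2.39, 2.39, 3.01, 3.14, 3.14, 3.14].

INTERFACE

Orientations are given as a rotation vector (axis times angle).
In Python, from cell import arm gives the robot as it stands.
- The arm moves only by the tool apply_moves, never from a script. Its argument "plan" is a list of rows, each a list of 7 numbers: the finger opening in cm, from 0 to 8.54, then the shift along the tool's x, y, z in cm, then the turn, a rotation vector about the tool's x, y, z in rad. In form: [[grip, dx, dy, dz, wx, wy, wz], ...]. A call has 1 to 12 rows; each row shifts and turns the commanded pose from where the row before left it, along the tool's axes as they then stand; what a row does not reach is not made up. A row lasts 1/12 s, in which the tool goes at most 41.7 mm and 7.16 degrees, less where a joint would pass 70% of its speed; a pose out of reach is approached as far as the arm can. A call is refused whole if a number of a shift passes 4.17 or a number of a turn 0.125, either way. A call with a gripper value outside its range is refused whole. The fingers move at their own pace and stop on an object; "grip_force" is the grip in N (left out, the last holds). Time passes only in rows, so rows that do not move let the fingers close. It gives the time, the measured TCP pose, the force, the opening and the grip force at its end, in the units of the state.
- arm.state(): the state, without advancing time (a new reading comes with each control period).
- arm.get_image(name): name is "side" or "top"; returns a dict with "image" (420x560x3 uint8, red, green, blue), "camera_matrix" (3x3 intrinsics, pixels), "dist_coeffs" ([k1, k2, p1, p2, k3] as OpenCV has them; the pictures are not rectified), "position" and "rotation" of the camera in the world. Camera axes: x right, y up, looking along -z (the intrinsics and any distortion apply to the point x, -y, -z); pixel columns grow to the right and rows downward; lengths in m; the calibration is good to about 2 mm. A picture is of the moment at which its call begins. There is no depth.
- arm.sign_off(): hands the job in; it is judged then, once.
The state is a dict: "clock": time; "joint_positions": joint angles; "joint_vel": joint speeds; "joint_torque": joint torques, N m; "tcp_pos": TCP position; "tool_rot": TCP orientation; "wrist_force": force on the tool from outside, world axes, zero at the start; "wrist_torque": the same for the moment, N m; "grip_width": finger opening in m; "grasp_force": force on a finger pad.
Only numpy, scipy, OpenCV 4.12 (cv2) and the standard library are available. Lean on these libraries where they do the work, as an engineer would, in place of code of your own. Each camera call takes 0.05 s, during which the arm holds its last target. There are 200 camera calls.

## Working session

There is one attempt and no reset: what is moved stays moved. The work goes in short steps, Python scripts to look and compute and a tool call to move; the robot and the scene stay as the last step left them, time stands still between calls to the robot, and variables do not carry over. Pictures are saved under pics/ and viewed, at most 14 in all, crops included, and the job is handed in when it is done.

Besides the shell and the picture viewer there is one more tool, called by a JSON object that holds its "name" and its "arguments". apply_moves: Moves the arm, as the interface text tells. Its arguments: {"type":"object","properties":{"plan":{"type":"array","items":{"type":"array","items":{"type":"number"}}},"grip_force":{"type":"number"}},"required":["plan"]}

```bash
ls; mkdir -p pics; python3 - <<'E'
from cell import arm
import cv2, numpy as np
s=arm.state(); print({k:np.round(v,3) for k,v in s.items()})
for n in("top","side"):
    d=arm.get_image(n); cv2.imwrite(f"pics/{n}0.png",cv2.cvtColor(d["image"],cv2.COLOR_RGB2BGR))
    print(n,d["camera_matrix"],d["dist_coeffs"],d["position"],d["rotation"])
E
```

```text
pics
{'clock': np.float64(0.0), 'joint_positions': array([ 1.588,  0.359,  0.011, -0.   , -1.224, -0.288]), 'joint_vel': array([-0.001,  0.   , -0.001,  0.001, -0.001,  0.   ]), 'joint_torque': array([ 1.0000e-03, -5.8333e+01,  2.9343e+01,  6.9370e+00, -6.0000e-03,
        0.0000e+00]), 'tcp_pos': array([0.18 , 0.65 , 0.238]), 'tool_rot': array([ 3.111, -0.424, -0.   ]), 'wrist_force': array([-0.   ,  0.504,  0.115]), 'wrist_torque': array([ 0.009, -0.004, -0.001]), 'grasp_force': np.float64(0.0), 'grip_width': np.float64(0.085)}
top [[453.65378636   0.         284.42488495]
 [  0.         453.65378636 216.48186954]
 [  0.           0.           1.        ]] [-0.00015221  0.          0.          0.          0.        ] [0.36820667 0.00806453 1.37249757] [ 0.12788502 -0.1385374  -1.56159348]
side [[435.95628843   0.         283.08804156]
 [  0.         435.95628843 205.97505023]
 [  0.           0.           1.        ]] [-0.07228404  0.          0.          0.          0.        ] [-0.12550223 -0.76327178  1.05332917] [ 0.83621526 -0.30456998 -0.68589714]
```

View pics/top0.png

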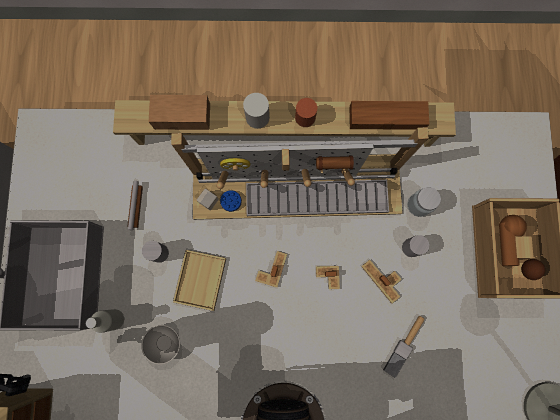

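View pics/side0.png

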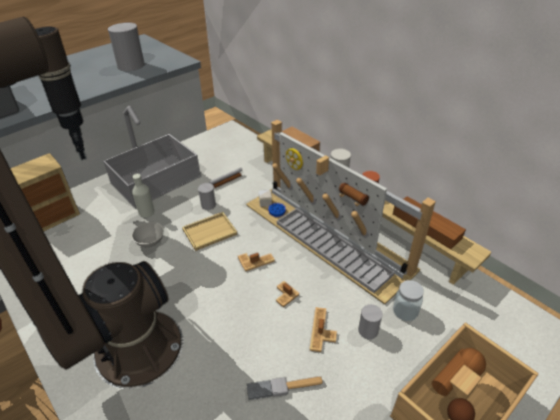

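```bash
cat > h.py <<'E'
import cv2, numpy as np
from scipy.spatial.transform import Rotation as Rn
from cell import arm
def shot(n,save=None):
    d=arm.get_image(n); d["bgr"]=cv2.cvtColor(d["image"],cv2.COLOR_RGB2BGR)
    if save: cv2.imwrite(f"pics/{save}.png",d["bgr"])
    return d
def rays(d,px):
    u=cv2.undistortPoints(np.array(px,float).reshape(-1,1,2),d["camera_matrix"],d["dist_coeffs"]).reshape(-1,2)
    v=np.c_[u[:,0],-u[:,1],-np.ones(len(u))]
    return np.array(d["position"]),v@Rn.from_rotvec(d["rotation"]).as_matrix().T
def plane(d,px,z):
    p,v=rays(d,px); return p+v*((z-p[2])/v[:,2])[:,None]
def tri(d1,a,d2,b):
    p,v=rays(d1,a); q,w=rays(d2,b); out=[]
    for i in range(len(v)):
        M=np.c_[v[i],-w[i]]; t=np.linalg.lstsq(M,q-p,rcond=None)[0]
        A=p+v[i]*t[0];B=q+w[i]*t[1]; out.append(np.r_[(A+B)/2,np.linalg.norm(A-B)])
    return np.array(out)
def crop(d,x0,y0,x1,y1,k,name):
    cv2.imwrite(f"pics/{name}.png",cv2.resize(d["bgr"][y0:y1,x0:x1],None,fx=k,fy=k,interpolation=cv2.INTER_CUBIC))
E
python3 - <<'E'
from h import *
t=shot("top");s=shot("side")
crop(t,170,125,435,315,3,"tc1"); crop(s,170,110,430,300,3,"sc1")
E
```

```text
(no output)
```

View pics/tc1.png

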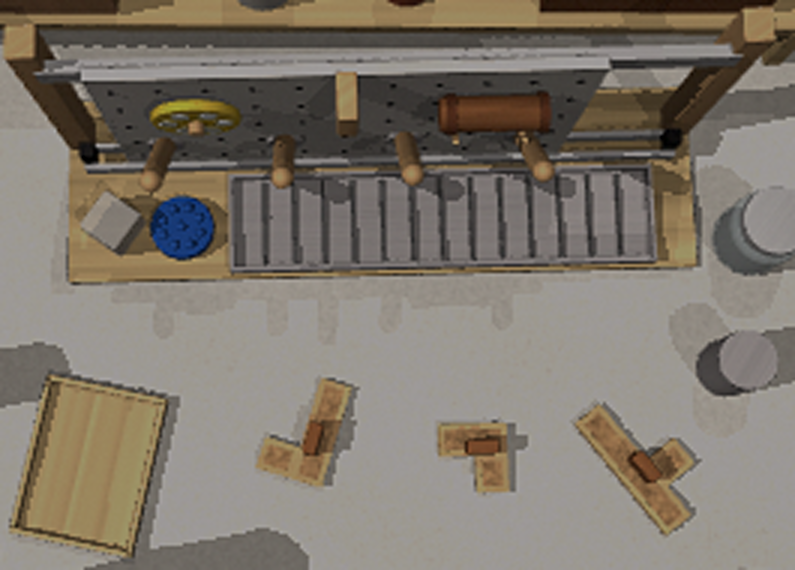

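View pics/sc1.png

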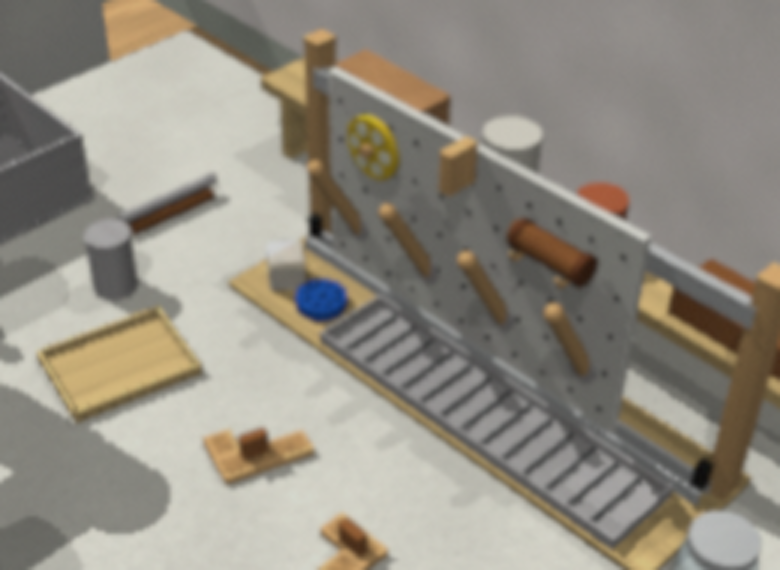

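```bash
cat >> h.py <<'E'
def plates(d,rois):
    """per ROI: min-area-rect & centroid of plate mask, corners on z=.01; grip mask centroid"""
    hsv=cv2.cvtColor(d["bgr"],cv2.COLOR_BGR2HSV)
    for n,(x0,y0,x1,y1) in rois.items():
        m=(hsv[...,1]>60).astype(np.uint8); k=np.zeros_like(m); k[y0:y1,x0:x1]=1; m*=k
        c=max(cv2.findContours(m,cv2.RETR_EXTERNAL,cv2.CHAIN_APPROX_NONE)[0],key=cv2.contourArea)
        ap=cv2.approxPolyDP(c,2.5,True).reshape(-1,2)
        g=m*((hsv[...,2]<110)&(hsv[...,1]>120)).astype(np.uint8)
        g=cv2.morphologyEx(g,cv2.MORPH_OPEN,np.ones((2,2),np.uint8))
        gc=max(cv2.findContours(g,cv2.RETR_EXTERNAL,cv2.CHAIN_APPROX_NONE)[0],key=cv2.contourArea,default=None)
        print(n,"area",m.sum()); print(" poly px",ap.tolist()); print(np.round(plane(d,ap,.01)[:,:2]*1000).tolist())
        if gc is not None:
            r=cv2.minAreaRect(gc); print(" grip",r,np.round(plane(d,[r[0]],.037)*1000,1), np.round(plane(d,cv2.boxPoints(r),.037)[:,:2]*1000).tolist())
E
python3 - <<'E'
from h import *
t=shot("top");s=shot("side")
f=lambda P,o:[(x/3+o[0],y/3+o[1]) for x,y in P]
T=(170,125);S=(170,110)
np.set_printoptions(suppress=True)
r=tri(t,f([(150,182),(282,180),(412,176),(543,172),(85,80),(608,68),(346,98)],T),s,f([(316,166),(388,209),(467,258),(555,311),(330,72),(648,240),(457,150)],S))
print(np.round(r*1000,1))
print("cups base",np.round(plane(t,[(161,258)],.085)*1000), np.round(plane(t,f([(749,361)],T),.085)*1000))
print("tray rim outer",np.round(plane(t,f([(50,375),(173,398),(131,555),(11,530)],T),.016)*1000))
print("fin front z302",np.round(plane(t,f([(337,100),(356,99),(337,73),(356,72)],T),.302)*1000))
plates(t,dict(L=(253,245,290,290),C=(313,262,344,292),Tp=(358,256,405,305)))
hsv=cv2.cvtColor(t["bgr"],cv2.COLOR_BGR2HSV);print(hsv[271,274],hsv[280,263],hsv[300,300])
crop(t,120,225,270,325,5,"tc2")
E
```

```text
[[ 650.4  168.5  212.2    5.4]
 [ 652.5   53.   214.     5.5]
 [ 657.2  -60.7  211.2    4.8]
 [ 661.7 -176.   210.4    4.8]
 [ 717.2  215.5  286.7    1.3]
 [ 732.7 -220.7  286.3    6.3]
 [ 700.7   -0.9  295.2    1.7]]
cups base [[468. 349.  85.]] [[ 508. -387.   85.]]
tray rim outer [[497. 291.  16.]
 [475. 168.  16.]
 [322. 205.  16.]
 [345. 323.  16.]]
fin front z302 [[696.   7. 302.]
 [697.  -9. 302.]
 [719.   7. 302.]
 [720.  -8. 302.]]
L area 509
 poly px [[286, 254], [277, 251], [271, 272], [258, 271], [255, 280], [277, 286]]
[[487.0, -6.0], [496.0, 21.0], [433.0, 39.0], [436.0, 77.0], [410.0, 86.0], [392.0, 20.0]]
 grip ((278.5, 271.5), (3.9834558963775635, 11.95036792755127), 15.945395469665527) [[433.7  16.1  37. ]] [[419.0, 26.0], [452.0, 17.0], [449.0, 6.0], [415.0, 15.0]]
C area 393
 poly px [[316, 266], [316, 276], [327, 276], [329, 288], [339, 288], [338, 266]]
[[452.0, -96.0], [422.0, -96.0], [422.0, -128.0], [387.0, -134.0], [387.0, -164.0], [452.0, -162.0]]
 grip ((335.0, 271.5), (1.0, 4.0), 90.0) [[ 434.5 -149.3   37. ]] [[436.0, -144.0], [436.0, -155.0], [433.0, -155.0], [433.0, -143.0]]
Tp area 698
 poly px [[368, 260], [362, 267], [393, 302], [399, 297], [392, 287], [400, 280], [393, 271], [386, 277]]
[[471.0, -252.0], [450.0, -234.0], [347.0, -323.0], [362.0, -341.0], [391.0, -321.0], [412.0, -346.0], [438.0, -326.0], [420.0, -305.0]]
 grip ((392.0, 281.0), (6.0, 6.0), 90.0) [[ 407.8 -315.6   37. ]] [[416.0, -307.0], [416.0, -325.0], [399.0, -324.0], [399.0, -306.0]]
[ 12 163 117] [ 15 130 143] [ 19  18 157]
```

View pics/tc2.png

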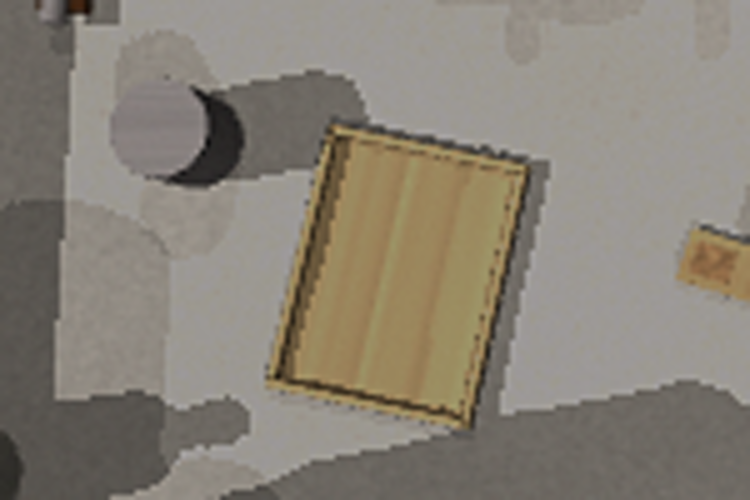

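{"name": "apply_moves", "arguments": {"plan": [[2,0,0,-3,0,0,0],[0,0,0,-3,0,0,-0.1],[0,0,0,-3,0,0,-0.1],[0,0,0,-3,0,0,-0.105],[0,2.1,2.45,0,0,0,0],[0,2.1,2.45,0,0,0,0],[0,2.1,2.45,0,0,0,0],[0,2.1,2.45,0,0,0,0],[0,2.1,2.45,0,0,0,0],[0,2.1,2.45,0,0,0,0],[0,2.1,2.45,0,0,0,0],[0,2.1,2.45,0,0,0,0]]}}

```text
clock: 1.3
tcp_pos: [0.3559, 0.4588, 0.3595]
tool_rot: [-3.141, -0.054, -0.0]
wrist_force: [0.6, 0.6, 0.1]
grip_width: -0.0
grasp_force: 0.0
```

```bash
cat >> h.py <<'E'
def Rdown(psi): # tool down, tool x at angle psi
    c,s=np.cos(psi),np.sin(psi); return np.array([[c,s,0],[s,-c,0],[0,0,-1.]])
def to(p,R):
    """print shift (cm, in tool axes after turning) and turn (rad, in present tool axes) to pose p,R"""
    S=arm.state(); R0=Rn.from_rotvec(S["tool_rot"]).as_matrix()
    print("turn",np.round(Rn.from_matrix(R0.T@R).as_rotvec(),3),"shift after turn cm",np.round(R.T@(np.array(p)-S["tcp_pos"])*100,2),
      "clock",round(S["clock"],2),"tcp",np.round(S["tcp_pos"],4),"q",np.round(S["joint_positions"],2),"F",np.round(S["wrist_force"],1),"w",round(S["grip_width"],4))
E
python3 -c "
from h import *
to([.70,.06,.36],Rdown(.034))"
```

```text
turn [-0. -0.  0.] shift after turn cm [33.03 41.03 -0.05] clock 1.3 tcp [0.3559 0.4588 0.3595] q [ 1.25  0.15  0.   -0.   -1.42  0.36] F [0.6 0.6 0.1] w -0.0
```

{"name": "apply_moves", "arguments": {"plan": [[0,2.4,2.9,0,0,0,0],[0,2.4,2.9,0,0,0,0],[0,2.4,2.9,0,0,0,0],[0,2.4,2.9,0,0,0,0],[0,2.4,2.9,0,0,0,0],[0,2.4,2.9,0,0,0,0],[0,2.4,2.9,0,0,0,0],[0,2.4,2.9,0,0,0,0],[0,2.4,2.9,0,0,0,0],[0,2.4,2.9,0,0,0,0],[0,2.4,2.9,0,0,0,0],[0,2.4,2.9,0,0,0,0]]}}

```text
clock: 2.3
tcp_pos: [0.6558, 0.1206, 0.3593]
tool_rot: [-3.141, -0.054, -0.0]
wrist_force: [0.5, 1.4, 0.4]
grip_width: -0.0003
grasp_force: 0.0
```

{"name": "apply_moves", "arguments": {"plan": [[0,2.1,3.1,0,0,0,0],[0,2.1,3.1,0,0,0,0],[0,0,0,2,0,0,0],[0,0,0,3,0,0,0],[0,0,0,3,0,0,0],[0,0,0,1.5,0,0,0],[0,0,0,0,0,0,0],[0,0,0,0,0,0,0]]}}

```text
clock: 2.97
tcp_pos: [0.6989, 0.0616, 0.2639]
tool_rot: [3.14, 0.054, -0.002]
wrist_force: [0.8, -0.6, 1.5]
grip_width: -0.0002
grasp_force: 0.0
```

```bash
python3 -c "
from h import *
to([.70,-.07,.265],Rdown(.034))
t=shot('top');s=shot('side')
a=t['bgr'][130:230,200:340];b=s['bgr'][120:220,230:370]
cv2.imwrite('pics/p1.png',cv2.resize(np.vstack([a,b]),None,fx=3,fy=3,interpolation=2))"
```

```text
turn [0.001 0.001 0.   ] shift after turn cm [-0.34 13.15 -0.11] clock 2.97 tcp [0.6989 0.0616 0.2639] q [ 0.36  0.39  0.12  0.   -1.3   1.24] F [ 0.8 -0.6  1.5] w -0.0002
```

View pics/p1.png

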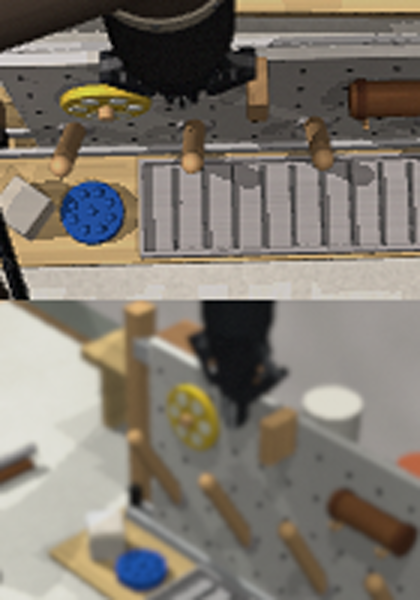

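{"name": "apply_moves", "arguments": {"plan": [[0,0,1.5,0,0,0,0],[0,0,1.5,0,0,0,0],[0,0,1,0,0,0,0],[0,0,1,0,0,0,0],[0,0,1,0,0,0,0],[0,0,1,0,0,0,0],[0,0,1,0,0,0,0],[0,0,1,0,0,0,0],[0,0,1,0,0,0,0],[0,0,0.6,0,0,0,0],[0,0,0.6,0,0,0,0],[0,0,0,0,0,0,0]]}}

```text
clock: 4.07
tcp_pos: [0.7034, -0.0521, 0.2663]
tool_rot: [3.141, 0.052, 0.005]
wrist_force: [-0.6, -1.1, 4.8]
grip_width: -0.0003
grasp_force: 1.8
```

{"name": "apply_moves", "arguments": {"plan": [[0,0,0.5,0,0,0,0],[0,0,0.5,0,0,0,0],[0,0,0.3,0,0,0,0],[0,0,0,0,0,0,0]]}}

```text
clock: 4.4
tcp_pos: [0.7039, -0.0642, 0.2662]
tool_rot: [3.141, 0.053, 0.004]
wrist_force: [-0.9, 1.4, 6.1]
grip_width: 0.0003
grasp_force: 3.1
```

{"name": "apply_moves", "arguments": {"plan": [[0,0,0.5,0,0,0,0],[0,0,0.5,0,0,0,0],[0,0,0.4,0,0,0,0],[0,0,0,0,0,0,0]]}}

```text
clock: 4.73
tcp_pos: [0.7059, -0.0696, 0.2683]
tool_rot: [-3.131, -0.061, -0.014]
wrist_force: [-4.7, 34.6, 18.3]
grip_width: -0.0001
grasp_force: 16.7
```

{"name": "apply_moves", "arguments": {"plan": [[0,0,0.3,0,0,0,0],[0,0,0.3,0,0,0,0],[0,0,0.2,0,0,0,0],[0,0,0,0,0,0,0]]}}

```text
clock: 5.07
tcp_pos: [0.707, -0.0729, 0.27]
tool_rot: [-3.127, -0.065, -0.019]
wrist_force: [-8.1, 53.4, 28.0]
grip_width: -0.0002
grasp_force: 24.9
```

{"name": "apply_moves", "arguments": {"plan": [[0,0,-1,0,0,0,0],[0,0,-1.5,0,0,0,0],[0,0,-1,-2,0,0,0],[4,0,0,-3,0,0,0],[8,0,0,-3,0,0,0],[8,0,0,-3,0,0,0],[8,-3,0,0,0,0,0],[8,-3,0,0,0,0,0],[8,-3,-3,0,0,0,0],[8,-3,-3,0,0,0,0],[8,-3,-3,0,0,0,0],[8,-3,-3,0,0,0,0]]}}

```text
clock: 6.07
tcp_pos: [0.5192, 0.0612, 0.3738]
tool_rot: [3.141, 0.05, -0.001]
wrist_force: [0.2, 1.8, 0.8]
grip_width: 0.0804
grasp_force: 0.0
```

```bash
python3 -c "
from h import *
to([.468,.36,.3],Rdown(.034))
t=shot('top');s=shot('side')
a=t['bgr'][130:230,180:420];b=s['bgr'][120:270,220:460]
cv2.imwrite('pics/p2.png',cv2.resize(np.vstack([a,b]),None,fx=2.4,fy=2.4,interpolation=2))"
```

```text
turn [ 0.001  0.001 -0.002] shift after turn cm [ -4.1  -30.03   7.38] clock 6.07 tcp [0.5192 0.0612 0.3738] q [ 0.49  0.05 -0.09  0.   -1.44  1.11] F [0.2 1.8 0.8] w 0.0804
```

View pics/p2.png

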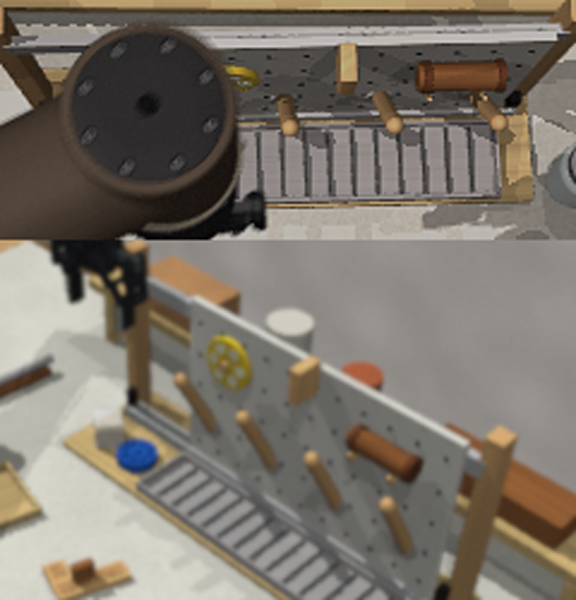

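```bash
python3 -c "
from h import *
np.set_printoptions(suppress=True)
t=shot('top');s=shot('side')
a=[(x/2.4+180,y/2.4+130) for x,y in [(290,129),(395,126),(500,123)]]
b=[(x/2.4+220,(y-240)/2.4+120) for x,y in [(243,415),(312,456),(388,503)]]
print(np.round(tri(t,a,s,b)*1000,1))
print(np.round(plane(s,[(181/2.4+220,139/2.4+120)],.212)*1000,1))
print(np.round(plane(t,[(151.8,251.2)],.085)*1000,1))
p=plane(t,[(151.8,251.2)],.085)[0]
to([p[0],p[1],.2],Rdown(.034))
"
```

```text
[[ 655.9  -43.3  214.     4.1]
 [ 659.8 -158.2  214.6    4. ]
 [ 664.1 -273.7  212.6    3.3]]
[[654.2  69.3 212. ]]
[[486.9 375.5  85. ]]
turn [-0.    -0.001  0.002] shift after turn cm [ -2.27 -31.47  17.49] clock 6.27 tcp [0.5203 0.0618 0.3749] q [ 0.49  0.05 -0.08  0.   -1.44  1.11] F [ 0.4 -0.  -0.1] w 0.0799
```

{"name": "apply_moves", "arguments": {"plan": [[8.5,-0.2,-2.9,1.4,0,0,0],[8.5,-0.2,-2.9,1.4,0,0,0],[8.5,-0.2,-2.9,1.4,0,0,0],[8.5,-0.2,-2.9,1.4,0,0,0],[8.5,-0.2,-2.9,1.4,0,0,0],[8.5,-0.2,-2.9,1.4,0,0,0],[8.5,-0.2,-2.9,1.4,0,0,0],[8.5,-0.2,-2.9,1.4,0,0,0],[8.5,-0.2,-2.9,1.4,0,0,0],[8.5,-0.2,-2.9,1.4,0,0,0],[8.5,-0.2,-2.4,1.4,0,0,0],[8.5,0,0,0,0,0,0]]}}

```text
clock: 7.27
tcp_pos: [0.4882, 0.3762, 0.2153]
tool_rot: [3.137, 0.053, -0.006]
wrist_force: [0.7, 0.1, -0.8]
grip_width: 0.085
grasp_force: 0.0
```

```bash
python3 -c "
from h import *
to([.487,.3755,.054],Rdown(.034))
t=shot('top');s=shot('side')
a=t['bgr'][200:320,90:290];b=s['bgr'][140:260,130:330]
cv2.imwrite('pics/p3.png',cv2.resize(np.vstack([a,b]),None,fx=2.5,fy=2.5,interpolation=2))"
```

```text
turn [0.005 0.004 0.   ] shift after turn cm [-0.12  0.06 16.13] clock 7.27 tcp [0.4882 0.3762 0.2153] q [ 0.97  0.28 -0.15 -0.   -1.14  0.63] F [ 0.7  0.1 -0.8] w 0.085
```

View pics/p3.png

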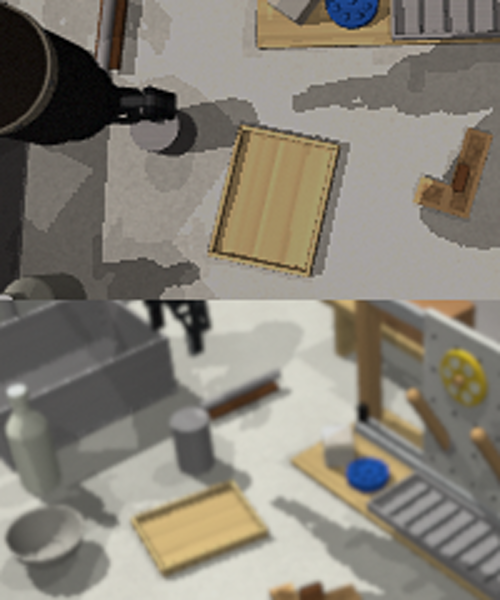

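```bash
python3 -c "
from h import *
s=shot('side'); print(plane(s,[(191/2.5+130,122/2.5+140)],.085))"
```

```text
[[0.4887234  0.36618822 0.085     ]]
```

{"name": "apply_moves", "arguments": {"plan": [[8.5,-0.1,0.5,2,0,0,0],[8.5,0,0,3,0,0,0],[8.5,0,0,3,0,0,0],[8.5,0,0,2,0,0,0],[8.5,0,0,1.5,0,0,0],[8.5,0,0,1.5,0,0,0],[8.5,0,0,1.5,0,0,0],[8.5,0,0,1.5,0,0,0],[8.5,0,0,0,0,0,0]]}}

```text
clock: 8.17
tcp_pos: [0.4874, 0.3671, 0.0582]
tool_rot: [3.139, 0.05, -0.004]
wrist_force: [-0.5, -0.6, 0.1]
grip_width: 0.0852
grasp_force: 0.0
```

{"name": "apply_moves", "arguments": {"plan": [[5,0,0,0,0,0,0],[5,0,0,0,0,0,0],[5,0,0,0,0,0,0],[5,0,0,0,0,0,0],[5,0,0,0,0,0,0],[5,0,0,0,0,0,0]], "grip_force": 40}}

```text
clock: 8.67
tcp_pos: [0.4885, 0.3704, 0.062]
tool_rot: [-3.139, -0.055, -0.004]
wrist_force: [0.5, 0.4, 6.3]
grip_width: 0.0553
grasp_force: 41.9
```

{"name": "apply_moves", "arguments": {"plan": [[5,0,0,-1.5,0,0,0],[5,0,0,-2.5,0,0,0],[5,0,0,-3,0,0,0],[5,0,0,-3,0,0,0],[5,0,0,-3,0,0,0],[5,0,0,-3,0,0,0],[5,0,0,-3,0,0,0],[5,0,0,-3,0,0.1,0],[5,0,0,-2,0,0.105,0],[5,0,0,0,0,0.105,0],[5,0,0,0,0,0.105,0],[5,0,0,0,0,0.105,0]]}}

```text
clock: 9.67
tcp_pos: [0.4842, 0.3705, 0.3015]
tool_rot: [-3.021, -0.054, -0.81]
wrist_force: [3.6, -1.9, 0.3]
grip_width: 0.0552
grasp_force: 42.8
```

```bash
cat >> h.py <<'E'
def Rhang(psi=.034):
    return Rdown(psi)@Rn.from_rotvec([0,np.pi/6,0]).as_matrix()
E
python3 -c "
from h import *
to([.6065,.071,.295],Rhang())"
```

```text
turn [-0.005 -0.     0.   ] shift after turn cm [ 9.38 30.35  6.16] clock 9.67 tcp [0.4842 0.3705 0.3015] q [ 1.2   0.01 -0.64  0.68 -0.82 -0.04] F [ 3.6 -1.9  0.3] w 0.0552
```

{"name": "apply_moves", "arguments": {"plan": [[5,0.85,2.75,0.55,0,0,0],[5,0.85,2.75,0.55,0,0,0],[5,0.85,2.75,0.55,0,0,0],[5,0.85,2.75,0.55,0,0,0],[5,0.85,2.75,0.55,0,0,0],[5,0.85,2.75,0.55,0,0,0],[5,0.85,2.75,0.55,0,0,0],[5,0.85,2.75,0.55,0,0,0],[5,0.85,2.75,0.55,0,0,0],[5,0.85,2.75,0.55,0,0,0],[5,0.85,2.75,0.55,0,0,0],[5,0,0,0,0,0,0]]}}

```text
clock: 10.67
tcp_pos: [0.6071, 0.0671, 0.2937]
tool_rot: [-3.029, -0.046, -0.803]
wrist_force: [0.0, 0.0, -0.8]
grip_width: 0.0554
grasp_force: 43.0
```

```bash
python3 -c "
from h import *
to([.6065,.071,.292],Rhang())
t=shot('top');s=shot('side')
a=t['bgr'][130:250,180:380];b=s['bgr'][100:250,220:420]
cv2.imwrite('pics/p4.png',cv2.resize(np.vstack([a,b]),None,fx=2.2,fy=2.2,interpolation=2))"
```

```text
turn [ 0.002  0.005 -0.003] shift after turn cm [-0.12 -0.39  0.12] clock 10.67 tcp [0.6071 0.0671 0.2937] q [ 0.55 -0.06 -0.66  0.48 -0.57  0.7 ] F [ 0.   0.  -0.8] w 0.0554
```

View pics/p4.png

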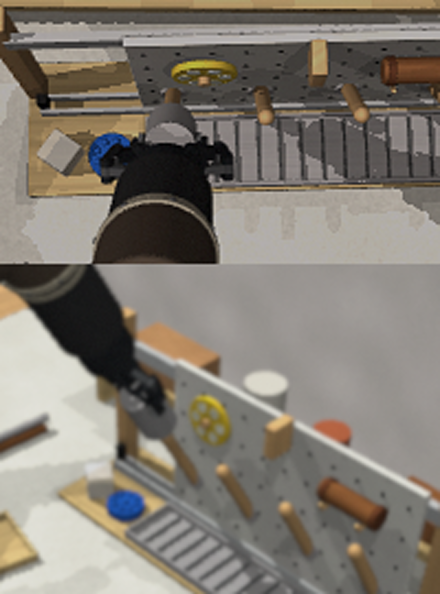

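{"name": "apply_moves", "arguments": {"plan": [[5,-0.1,-0.4,1,0,0,0],[5,0,0,1.5,0,0,0],[5,0,0,1.5,0,0,0],[5,0,0,1.5,0,0,0],[5,0,0,0,0,0,0]]}}

```text
clock: 11.18
tcp_pos: [0.6324, 0.0761, 0.2428]
tool_rot: [-3.03, -0.054, -0.799]
wrist_force: [0.1, -0.4, -1.0]
grip_width: 0.055
grasp_force: 43.0
```

{"name": "apply_moves", "arguments": {"plan": [[5,0,0,1.5,0,0,0],[5,0,0,1.5,0,0,0],[5,0,0,1,0,0,0],[5,0,0,0.5,0,0,0],[5,0,0,0,0,0,0]]}}

```text
clock: 11.6
tcp_pos: [0.6551, 0.0767, 0.2061]
tool_rot: [-3.029, -0.053, -0.803]
wrist_force: [0.1, -0.6, -1.8]
grip_width: 0.0552
grasp_force: 43.0
```

{"name": "apply_moves", "arguments": {"plan": [[5,0,0.2,0.4,0,0,0],[5,0,0,0.3,0,0,0],[5,0,0,0.2,0,0,0],[5,0,0,0,0,0,0]]}}

```text
clock: 11.93
tcp_pos: [0.6601, 0.0752, 0.2006]
tool_rot: [-3.026, -0.053, -0.808]
wrist_force: [-12.0, 1.9, 8.9]
grip_width: 0.0551
grasp_force: 42.9
```

{"name": "apply_moves", "arguments": {"plan": [[5,0,0,0.2,0,0,0],[5,0,0,0.2,0,0,0],[5,0,0,0,0,0,0]]}}

```text
clock: 12.18
tcp_pos: [0.6622, 0.0751, 0.1994]
tool_rot: [-3.024, -0.052, -0.813]
wrist_force: [-26.2, 1.3, 24.3]
grip_width: 0.055
grasp_force: 40.1
```

{"name": "apply_moves", "arguments": {"plan": [[5,0,0,-0.4,0,0,0],[8.5,0,0,0,0,0,0],[8.5,0,0,0,0,0,0],[8.5,0,0,0,0,0,0],[8.5,0,0,0,0,0,0],[8.5,0,0,-1,0,0,0],[8.5,0,0,-2,0,0,0],[8.5,0,0,-3,0,0,0],[8.5,0,0,-3,0,0,0],[8.5,0,0,-3,0,0,0],[8.5,0,0,-3,0,0,0]]}}

```text
clock: 13.1
tcp_pos: [0.585, 0.0723, 0.3299]
tool_rot: [-3.028, -0.052, -0.803]
wrist_force: [-0.4, 0.3, -0.4]
grip_width: 0.0847
grasp_force: 0.0
```

```bash
python3 -c "
from h import *
to([.508,-.387,.25],Rdown(.034))
t=shot('top');s=shot('side')
a=t['bgr'][130:250,180:460];b=s['bgr'][120:350,180:460]
cv2.imwrite('pics/p5.png',cv2.resize(np.vstack([a,b]),None,fx=1.7,fy=1.7,interpolation=2))"
```

```text
turn [-0.    -0.519  0.   ] shift after turn cm [-9.25 45.64  7.99] clock 13.1 tcp [0.585  0.0723 0.3299] q [ 0.6  -0.13 -0.62  0.44 -0.68  0.72] F [-0.4  0.3 -0.4] w 0.0847
```

View pics/p5.png

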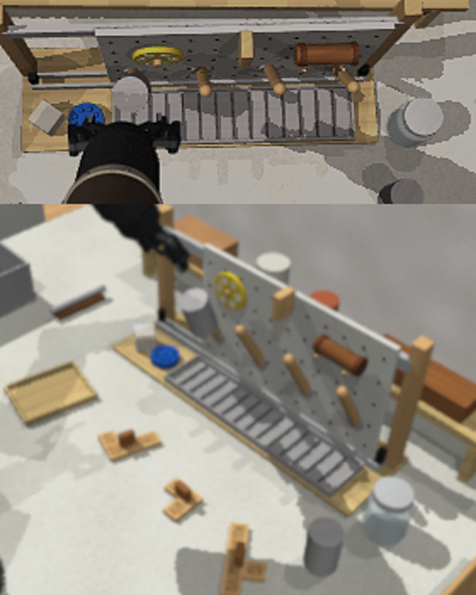

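{"name": "apply_moves", "arguments": {"plan": [[8.5,-2,0,0,0,-0.1,0],[8.5,-2,0,0,0,-0.105,0],[8.5,-2,0,0,0,-0.105,0],[8.5,0,2,0,0,-0.105,0],[8.5,0,2.5,0,0,-0.105,0],[8.5,0,3,0,0,0,0],[8.5,0,3,0,0,0,0],[8.5,0,3,0,0,0,0],[8.5,0,3,0,0,0,0],[8.5,0,3,0,0,0,0],[8.5,0,3,0,0,0,0],[8.5,0,3,0,0,0,0]]}}

```text
clock: 14.2
tcp_pos: [0.5397, -0.1864, 0.3041]
tool_rot: [3.141, 0.052, -0.003]
wrist_force: [1.7, -0.4, -0.6]
grip_width: 0.0852
grasp_force: 0.0
```

```bash
python3 -c "
from h import *
t=shot('top');s=shot('side')
print(plane(s,[(370,313)],.085),plane(t,[(428.8,199.4)],.1), plane(t,[(419.7,245.3)],.085))
to([.508,-.387,.15],Rdown(.034))
for d,(x0,y0,x1,y1) in ((t,(395,225,445,268)),(s,(350,295,395,345))):
  c=d['bgr'][y0:y1,x0:x1]; h=cv2.cvtColor(c,cv2.COLOR_BGR2GRAY); print(h[::4,::3])
"
```

```text
[[ 0.50524662 -0.38520292  0.085     ]] [[ 0.63848666 -0.41441329  0.1       ]] [[ 0.50767005 -0.38674362  0.085     ]]
turn [ 0.001  0.003 -0.004] shift after turn cm [-3.83 19.76 15.36] clock 14.3 tcp [ 0.5395 -0.1882  0.3036] q [ 0.01  0.15 -0.12  0.   -1.3   1.59] F [-0.1 -0.5 -0.9] w 0.0849
[[188 185 184 183 183 168 171 167 172 172 167 182 181 180 180 182 180]
 [165 163 165 166 163 184 169 166 170 175 182 181 181 179 181 181 180]
 [163 165 171 164 167 163 183 182 181 182 182 182 185 185 182 180 181]
 [163 168 165 164 168 166 156 148 151 155 131 122 124 125 123 119 182]
 [161 165 166 116  74 142 148 153 154 146 149 137 122 127 122 124 184]
 [182 164 163  81  80 156 156 152 148 147 153 152 126 126 123 125 124]
 [181 183 167  84  84  86 154 151 147 153 157 134 128 123 124 126 178]
 [180 182 180 114  81  81  72 154 156 157 122 119 187 183 182 182 179]
 [182 181 174 177 182 182 186 183 170 182 181 181 180 181 181 182 179]
 [183 182 173 175 171 177 176 173 182 182 182 182 180 180 182 181 181]
 [182 180 182 174 177 175 175 178 182 182 181 182 182 181 182 181 180]]
[[218 228 227 225 217 217 211 146 146 148 197 202 202 194 158]
 [230 228 227 227 227 227 228 219 205 141 167 203 208 142 136]
 [227 228 226 227 227 227 224 221 225 221 203 131 131 169 209]
 [228 228 225 227 219 185 185 186 186 191 217 223 221 216 188]
 [226 225 228 227 188 188 188 187 186 185 187 221 212 206 195]
 [226 225 226 214 148 182 182 183 184 185 185 205 208 211 208]
 [227 226 226 203 103 130 179 187 189 183 142 211 210 209 162]
 [224 227 227 153 103  99  99 104 104 100 163 222 208 205 202]
 [228 227 221 118 103  99 102 105 103  95 182 225 224 220 213]
 [217 217 218 122 102 100 104 106 101  96 151 153 183 223 226]
 [215 215 215 205 110  99 105 104  99 125 150 149 150 149 170]
 [219 214 215 215 217 190 131 125 148 150 152 149 149 150 150]
 [219 215 214 214 215 219 225 221 172 150 151 150 150 148 149]]
```

{"name": "apply_moves", "arguments": {"plan": [[8.5,-0.5,2.8,1,0,0,0],[8.5,-0.6,2.8,1,0,0,0],[8.5,-0.6,2.8,1,0,0,0],[8.5,-0.6,2.8,1,0,0,0],[8.5,-0.6,2.8,1,0,0,0],[8.5,-0.6,2.8,1,0,0,0],[8.5,-0.4,2.9,1,0,0,0],[8.5,0,0,3,0,0,0],[8.5,0,0,2,0,0,0],[8.5,0,0,0,0,0,0]]}}

```text
clock: 15.13
tcp_pos: [0.5048, -0.3819, 0.1791]
tool_rot: [-3.137, -0.05, 0.013]
wrist_force: [-1.0, 1.2, -1.4]
grip_width: 0.0848
grasp_force: 0.0
```

```bash
python3 -c "
from h import *
to([.507,-.386,.055],Rdown(.034))"
```

```text
turn [-0.004  0.008 -0.002] shift after turn cm [ 0.21  0.42 12.41] clock 15.13 tcp [ 0.5048 -0.3819  0.1791] q [-0.34  0.34 -0.16 -0.   -1.08  1.94] F [-1.   1.2 -1.4] w 0.0848
```

{"name": "apply_moves", "arguments": {"plan": [[8.5,0.2,0.4,2,0,0,0],[8.5,0,0,2,0,0,0],[8.5,0,0,2,0,0,0],[8.5,0,0,2,0,0,0],[8.5,0,0,1.5,0,0,0],[8.5,0,0,1.5,0,0,0],[8.5,0,0,1.4,0,0,0],[8.5,0,0,0,0,0,0]]}}

```text
clock: 15.8
tcp_pos: [0.5088, -0.3857, 0.0589]
tool_rot: [-3.14, -0.054, 0.006]
wrist_force: [-0.4, 0.2, -0.2]
grip_width: 0.085
grasp_force: 0.0
```

{"name": "apply_moves", "arguments": {"plan": [[5,0,0,0,0,0,0],[5,0,0,0,0,0,0],[5,0,0,0,0,0,0],[5,0,0,0,0,0,0],[5,0,0,0,0,0,0],[5,0,0,0,0,0,0]]}}

```text
clock: 16.3
tcp_pos: [0.5108, -0.3871, 0.0629]
tool_rot: [3.14, 0.054, 0.004]
wrist_force: [-0.2, 1.2, 6.2]
grip_width: 0.0561
grasp_force: 43.1
```

{"name": "apply_moves", "arguments": {"plan": [[5,0,0,-1.5,0,0,0],[5,0,0,-2.5,0,0,0],[5,0,0,-3,0,0,0],[5,0,0,-3,0,0,0],[5,0,0,-3,0,0,0],[5,0,0,-3,0,0,0],[5,0,0,-3,0,0,0],[5,0,0,-3,0,0.1,0],[5,0,0,-2,0,0.105,0],[5,0,0,0,0,0.105,0],[5,0,0,0,0,0.105,0],[5,0,0,0,0,0.105,0]]}}

```text
clock: 17.3
tcp_pos: [0.5074, -0.3866, 0.303]
tool_rot: [-3.027, -0.052, -0.816]
wrist_force: [-0.8, 0.3, -3.4]
grip_width: 0.0565
grasp_force: 43.1
```

```bash
python3 -c "
from h import *
to([.6105,-.043,.293],Rhang())"
```

```text
turn [ 0.002 -0.003  0.001] shift after turn cm [  9.43 -33.98   6.6 ] clock 17.3 tcp [ 0.5074 -0.3866  0.303 ] q [-0.52  0.07 -0.18 -0.34 -0.88  2.28] F [-0.8  0.3 -3.4] w 0.0565
```

{"name": "apply_moves", "arguments": {"plan": [[5,0,-2.8,0,0,0,0],[5,0,-2.8,0,0,0,0],[5,0,-2.8,0,0,0,0],[5,0,-2.8,0,0,0,0],[5,0,-2.8,0,0,0,0],[5,0,-2.8,0,0,0,0],[5,0,-2.8,0,0,0,0],[5,0,-2.8,0,0,0,0],[5,0,-2.8,0,0,0,0],[5,0,-2.8,0,0,0,0],[5,0,-2.8,0,0,0,0],[5,0,-2.8,0,0,0,0]]}}

```text
clock: 18.3
tcp_pos: [0.4954, -0.0498, 0.3014]
tool_rot: [-3.026, -0.051, -0.807]
wrist_force: [0.5, 0.2, -2.1]
grip_width: 0.0564
grasp_force: 43.1
```

{"name": "apply_moves", "arguments": {"plan": [[5,2.4,-0.2,1.65,0,0,0],[5,2.4,0,1.65,0,0,0],[5,2.4,0,1.65,0,0,0],[5,2.2,0,1.65,0,0,0],[5,0,0,0,0,0,0]]}}

```text
clock: 18.72
tcp_pos: [0.6139, -0.0442, 0.2894]
tool_rot: [-3.028, -0.053, -0.803]
wrist_force: [-0.5, -0.7, -1.0]
grip_width: 0.0563
grasp_force: 43.3
```

```bash
python3 -c "
from h import *
to([.6105,-.043,.293],Rhang())"
```

```text
turn [0.    0.005 0.001] shift after turn cm [-0.11 -0.14 -0.48] clock 18.72 tcp [ 0.6139 -0.0442  0.2894] q [ 0.32 -0.05 -0.59  0.27 -0.55  1.09] F [-0.5 -0.7 -1. ] w 0.0563
```

{"name": "apply_moves", "arguments": {"plan": [[5,-0.1,-0.15,1,0,0,0],[5,0,0,1.5,0,0,0],[5,0,0,1.5,0,0,0],[5,0,0,1.5,0,0,0],[5,0,0,0,0,0,0]]}}

```text
clock: 19.13
tcp_pos: [0.636, -0.0431, 0.2391]
tool_rot: [-3.03, -0.051, -0.798]
wrist_force: [-0.2, -0.3, -1.2]
grip_width: 0.0568
grasp_force: 43.3
```

{"name": "apply_moves", "arguments": {"plan": [[5,0,0,1.5,0,0,0],[5,0,0,1.2,0,0,0],[5,0,0,0.8,0,0,0],[5,0,0,0.4,0,0,0],[5,0,0,0,0,0,0]]}}

```text
clock: 19.55
tcp_pos: [0.6559, -0.0422, 0.2077]
tool_rot: [-3.028, -0.051, -0.803]
wrist_force: [0.9, -0.7, -0.7]
grip_width: 0.0568
grasp_force: 43.3
```

{"name": "apply_moves", "arguments": {"plan": [[5,0,0,0.3,0,0,0],[5,0,0,0.2,0,0,0],[5,0,0,0.2,0,0,0],[5,0,0,0,0,0,0]]}}

```text
clock: 19.88
tcp_pos: [0.6596, -0.0419, 0.2021]
tool_rot: [-3.027, -0.052, -0.805]
wrist_force: [-0.3, 0.0, -1.7]
grip_width: 0.0567
grasp_force: 43.3
```

{"name": "apply_moves", "arguments": {"plan": [[5,0,0,0.3,0,0,0],[5,0,0,0.2,0,0,0],[5,0,0,0,0,0,0]]}}

```text
clock: 20.13
tcp_pos: [0.6619, -0.0419, 0.2003]
tool_rot: [-3.026, -0.052, -0.809]
wrist_force: [-22.0, 2.7, 21.0]
grip_width: 0.0568
grasp_force: 46.3
```

{"name": "apply_moves", "arguments": {"plan": [[5,0,0,0.1,0,0,0],[5,0,0,0.1,0,0,0],[5,0,0,0,0,0,0]]}}

```text
clock: 20.38
tcp_pos: [0.6624, -0.042, 0.1999]
tool_rot: [-3.026, -0.051, -0.811]
wrist_force: [-34.7, 5.0, 31.9]
grip_width: 0.0567
grasp_force: 49.1
```

Seated. Release, back out, then look at the plates.

{"name": "apply_moves", "arguments": {"plan": [[5,0,0,-0.5,0,0,0],[8.2,0,0,0,0,0,0],[8.2,0,0,0,0,0,0],[8.2,0,0,0,0,0,0],[8.2,0,0,0,0,0,0],[8.2,0,0,-1,0,0,0],[8.2,0,0,-2,0,0,0],[8.2,0,0,-3,0,0,0],[8.2,0,0,-3,0,0,0],[8.2,0,0,-3,0,0,0],[5,0,0,-3,0,0,0],[5,0,0,-3,0,-0.1,0]]}}

```text
clock: 21.38
tcp_pos: [0.5691, -0.0467, 0.3506]
tool_rot: [-3.063, -0.05, -0.671]
wrist_force: [1.4, -1.6, -1.3]
grip_width: 0.0598
grasp_force: 0.0
```

{"name": "apply_moves", "arguments": {"plan": [[5,0,-2,0,0,-0.105,0],[5,0,-3,0,0,-0.105,0],[5,0,-3,0,0,-0.105,0],[5,0,-3,0,0,-0.109,0],[5,0,-3,0,0,0,0],[5,0,-3,0,0,0,0],[5,0,-3,0,0,0,0],[5,0,-3,0,0,0,0],[5,0,-3,0,0,0,0],[5,0,-3,0,0,0,0],[5,0,0,0,0,0,0]]}}

```text
clock: 22.3
tcp_pos: [0.5648, 0.2486, 0.3502]
tool_rot: [3.139, 0.054, 0.015]
wrist_force: [-0.3, -0.4, -0.2]
grip_width: 0.0498
grasp_force: 0.0
```

```bash
python3 -c "
from h import *
to([.45,.3,.2],Rdown(.034))
t=shot('top');s=shot('side')
a=t['bgr'][130:320,165:435];b=s['bgr'][120:310,180:450]
cv2.imwrite('pics/p6.png',cv2.resize(np.vstack([a,b[:70]]),None,fx=2.2,fy=2.2,interpolation=2))
plates(t,dict(tray=(170,240,232,315),L=(243,235,305,300),C=(306,255,350,300),Tp=(353,250,412,310)))
"
```

```text
turn [ 0.002 -0.01   0.001] shift after turn cm [-11.3   -5.52  15.02] clock 22.3 tcp [0.5648 0.2486 0.3502] q [ 0.74  0.21  0.05  0.01 -1.41  0.87] F [-0.3 -0.4 -0.2] w 0.0498
tray area 2286
 poly px [[186, 250], [173, 302], [213, 310], [225, 258]]
[[498.0, 295.0], [344.0, 327.0], [322.0, 208.0], [475.0, 177.0]]
L area 509
 poly px [[286, 254], [277, 251], [271, 272], [258, 271], [255, 280], [277, 286]]
[[487.0, -6.0], [496.0, 21.0], [433.0, 39.0], [436.0, 77.0], [410.0, 86.0], [392.0, 20.0]]
 grip ((277.5, 274.0), (6.0, 3.0), 90.0) [[426.5  19.   37. ]] [[435.0, 23.0], [435.0, 15.0], [418.0, 15.0], [418.0, 23.0]]
C area 393
 poly px [[316, 266], [316, 276], [327, 276], [329, 288], [339, 288], [338, 266]]
[[452.0, -96.0], [422.0, -96.0], [422.0, -128.0], [387.0, -134.0], [387.0, -164.0], [452.0, -162.0]]
 grip ((335.0, 271.5), (1.0, 4.0), 90.0) [[ 434.5 -149.3   37. ]] [[436.0, -144.0], [436.0, -155.0], [433.0, -155.0], [433.0, -143.0]]
Tp area 697
 poly px [[368, 260], [362, 267], [387, 298], [394, 301], [399, 295], [392, 287], [400, 280], [393, 271], [386, 277]]
[[471.0, -252.0], [450.0, -234.0], [359.0, -306.0], [350.0, -326.0], [368.0, -341.0], [391.0, -321.0], [412.0, -346.0], [438.0, -326.0], [420.0, -305.0]]
 grip ((382.88299560546875, 280.8600769042969), (22.959978103637695, 10.29473876953125), 28.300756454467773) [[ 408.  -288.9   37. ]] [[411.0, -252.0], [437.0, -267.0], [406.0, -326.0], [379.0, -310.0]]
```

View pics/p6.png

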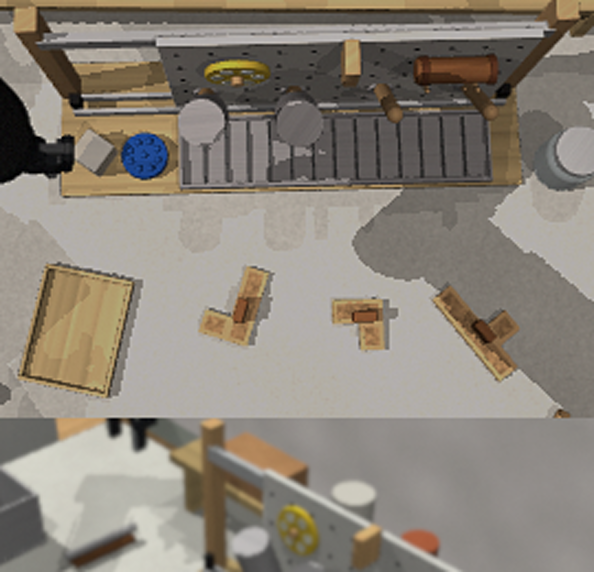

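```bash
cat > fit.py <<'E'
from h import *
OUT=dict(L=[(-43,-21.4),(61,-21.4),(61,10.6),(-11,10.6),(-11,46.6),(-43,46.6)],
 C=[(-26.8,-23.9),(41.2,-23.9),(41.2,8.1),(5.2,8.1),(5.2,44.1),(-26.8,44.1)],
 T=[(-73.6,-23.2),(66.4,-23.2),(66.4,8.8),(30.4,8.8),(30.4,44.8),(-1.6,44.8),(-1.6,8.8),(-73.6,8.8)])
def fit(A,B): # rigid A->B (mm): yaw, translation, rms
    A=np.array(A,float);B=np.array(B,float);a=A-A.mean(0);b=B-B.mean(0)
    y=np.arctan2((a[:,0]*b[:,1]-a[:,1]*b[:,0]).sum(),(a*b).sum())
    R=np.array([[np.cos(y),-np.sin(y)],[np.sin(y),np.cos(y)]]); t=B.mean(0)-R@A.mean(0)
    return y,t,np.sqrt((((A@R.T+t)-B)**2).sum(1).mean())
E
python3 - <<'E'
from fit import *
print("L",fit(OUT["L"],[(392,20),(487,-6),(496,21),(433,39),(436,77),(410,86)]))
print("C",fit(OUT["C"],[(452,-162),(452,-96),(422,-96),(422,-128),(387,-134),(387,-164)]))
print("T",fit(OUT["T"],[(450,-234),(347,-323),(362,-341),(391,-321),(412,-346),(438,-326),(420,-305),(471,-252)]))
t=shot("top");s=shot("side")
a=cv2.resize(t["bgr"][243:317,165:233],None,fx=7.5,fy=7.5,interpolation=2)
b=cv2.resize(s["bgr"][205:255,176:246],None,fx=5.5,fy=5.5,interpolation=2)
c=np.zeros((a.shape[0],a.shape[1]+b.shape[1]-120,3),np.uint8)
c=np.zeros((555,510+385-95,3),np.uint8); c[:,:415]=a[:555,60:475]; c[:275,415:800]=b
cv2.imwrite("pics/tray.png",c)
E
```

```text
L (np.float64(-0.2798190178056012), array([436.79498557,  28.67523243]), np.float64(3.2297968823199126))
C (np.float64(1.590675013583805), array([ 429.89466841, -136.34453258]), np.float64(2.1258288971203347))
T (np.float64(-2.4456718229149206), array([ 409.23659825, -295.0169568 ]), np.float64(3.8303188707429827))
```

View pics/tray.png

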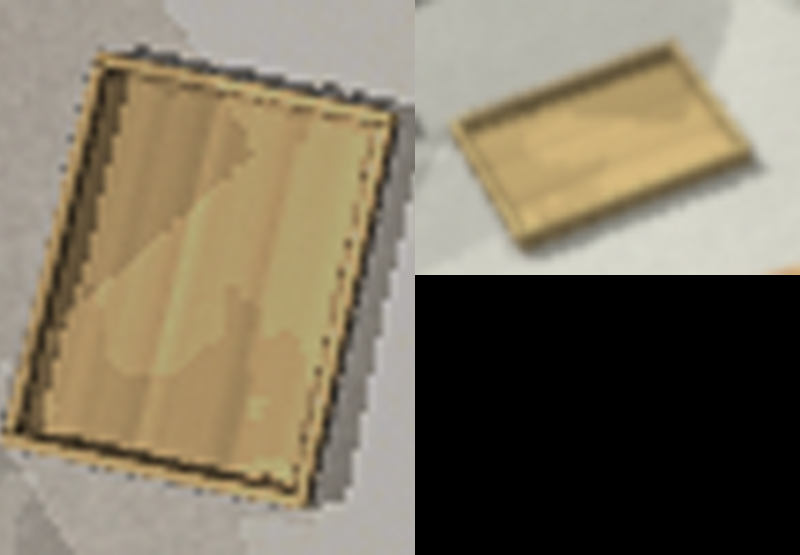

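```bash
cat > cal.py <<'E'
from fit import *
t=shot("top");s=shot("side")
a=[((x+60.5)/7.5+164.5,(y+.5)/7.5+242.5) for x,y in [(97,57),(395,115),(304,504),(5,437)]]
b=[((x-414.5)/5.5+175.5,(y+.5)/5.5+204.5) for x,y in [(672,43),(748,147),(522,234),(452,124)]]
A=plane(t,a,.016)*1000;B=plane(s,b,.016)*1000
X=[(-78.5,60.5),(-78.5,-60.5),(78.5,-60.5),(78.5,60.5)]
X=[(-x,-y) for x,y in X]   # tray frame whose x points back to robot
X=[(-78.5,-60.5),(-78.5,60.5),(78.5,60.5),(78.5,-60.5)]
for P in (A,B): print(np.round(P[:,:2]).tolist(),fit(X,P[:,:2]),P[:,:2].mean(0))
E
python3 cal.py
python3 - <<'E'
from fit import *
s=shot("side")
hsv=cv2.cvtColor(s["bgr"],cv2.COLOR_BGR2HSV)
for n,(x0,y0,x1,y1) in dict(L=(235,245,280,280),C=(270,275,305,310),T=(300,300,345,360)).items():
    m=np.zeros(hsv.shape[:2],np.uint8); m[y0:y1,x0:x1]=(hsv[y0:y1,x0:x1,1]>65)
    c=max(cv2.findContours(m,0,1)[0],key=cv2.contourArea)
    ap=cv2.approxPolyDP(c,2,True).reshape(-1,2); print(n,m.sum(),ap.tolist(),np.round(plane(s,ap,.01)[:,:2]*1000).tolist())
t=shot("top");hsv=cv2.cvtColor(t["bgr"],cv2.COLOR_BGR2HSV)
for r in hsv[262:284,268:290]: print(" ".join(f"{x[1]:3d}/{x[2]:3d}" for x in r[::1]))
E
```

```text
[[497.0, 295.0], [474.0, 175.0], [323.0, 207.0], [348.0, 325.0]] (np.float64(2.9416175181918263), array([410.34790637, 250.43631122]), np.float64(1.89090527524406)) [410.34790637 250.43631122]
[[496.0, 289.0], [473.0, 175.0], [324.0, 206.0], [345.0, 320.0]] (np.float64(2.9418837614462316), array([409.70609575, 247.60664051]), np.float64(3.191748888034469)) [409.70609575 247.60664051]
L 414 [[273, 257], [270, 254], [259, 257], [257, 253], [238, 256], [245, 270], [271, 262]] [[492.0, 1.0], [493.0, 18.0], [458.0, 32.0], [465.0, 50.0], [410.0, 82.0], [389.0, 18.0], [473.0, -12.0]]
C 330 [[283, 281], [277, 286], [283, 293], [276, 300], [284, 306], [298, 295], [298, 292]] [[449.0, -97.0], [422.0, -99.0], [417.0, -132.0], [385.0, -138.0], [388.0, -170.0], [446.0, -168.0], [453.0, -160.0]]
T 643 [[316, 307], [310, 349], [320, 351], [321, 342], [335, 341], [336, 332], [323, 328], [325, 308]] [[454.0, -235.0], [345.0, -323.0], [360.0, -345.0], [382.0, -328.0], [412.0, -351.0], [435.0, -333.0], [418.0, -300.0], [471.0, -256.0]]
 19/179  27/163  27/170  24/162  24/159  53/164 112/180 113/167 127
[... 3104 characters left out ...]
/179 107/178 128/157 130/159 126/168 128/160 125/161 125/161 127/131 112/175 106/181  47/124  21/119  25/123  18/184  17/180  13/180  10/180  11/179  11/179  11/179  20/180
106/178 111/174 130/157 127/165 125/170 129/162 127/165 129/166 127/151 104/182 108/180  12/105  19/118  23/121  21/184  20/181  17/179  14/180  14/181  11/180  14/180  20/180
107/179 112/175 130/157 128/171 126/160 124/156 127/163 127/163 118/162 107/181  90/161  17/123  28/120  28/127  19/184  18/180  18/180  11/179  13/179  17/179  17/180  19/179
108/177 112/173 115/173 124/167 132/153 132/149 129/150 127/150 112/177 107/179  44/121  19/119  26/128  18/186  14/181  13/179  19/179  13/179  11/181  11/180  11/179  14/179
```

```bash
cat >> fit.py <<'E'
def grips(d,rois,vmin=115):
    hsv=cv2.cvtColor(d["bgr"],cv2.COLOR_BGR2HSV); r={}
    for n,(x0,y0,x1,y1) in rois.items():
        q=hsv[y0:y1,x0:x1]; m=((q[...,1]>142)&(q[...,2]>vmin)).astype(np.uint8)
        k,l,st,ce=cv2.connectedComponentsWithStats(m)
        i=1+np.argmax(st[1:,4]); c=cv2.findContours((l==i).astype(np.uint8),0,1)[0][0]
        b=cv2.minAreaRect(c); w=plane(d,cv2.boxPoints(b)+np.array([x0,y0]),.04)[:,:2]*1000
        print(n,"area",st[i,4],"grip top",np.round(plane(d,[ce[i]+np.array([x0,y0])],.04)[0,:2]*1000,1),"edges",np.round(np.linalg.norm(w-np.roll(w,1,0),axis=1),0),"ang",np.round(np.arctan2(*(w-np.roll(w,1,0))[:2,::-1].T),2))
E
python3 - <<'E'
from fit import *
grips(shot("top"),dict(L=(243,235,305,300),C=(306,255,350,300),T=(353,250,412,310)))
s=shot("side")
grips(s,dict(L=(235,245,280,280),C=(270,275,305,310),T=(300,300,345,360)))
print("Cs",fit(OUT["C"],[(450,-164),(449,-97),(422,-99),(417,-132),(385,-138),(388,-170)]))
print("Ts",fit(OUT["T"],[(454,-235),(345,-323),(360,-345),(382,-328),(412,-351),(435,-333),(418,-300),(471,-256)]))
q=cv2.cvtColor(s["bgr"],cv2.COLOR_BGR2HSV)
for r in q[252:268,248:264]: print(" ".join(f"{x[1]:3d}/{x[2]:3d}" for x in r))
E
```

```text
L area 38 grip top [436.   30.8] edges [10. 28. 10. 28.] ang [ 1.3  -0.27]
C area 40 grip top [ 428.5 -135.8] edges [ 9. 26.  9. 26.] ang [-0.01 -1.57]Traceback (most recent call last):
  File "<stdin>", line 2, in <module>
  File "fit.py", line 15, in grips
    i=1+np.argmax(st[1:,4]); c=cv2.findContours((l==i).astype(np.uint8),0,1)[0][0]
        ~~~~~~~~~^^^^^^^^^^
    return _wrapfunc(a, 'argmax', axis=axis, out=out, **kwds)
    return bound(*args, **kwds)
ValueError: attempt to get argmax of an empty sequence
```

```bash
python3 -c "
from h import *
to([.436,.030,.1],Rdown(-.275))"
```

```text
turn [-0.001 -0.012  0.306] shift after turn cm [-6.61 24.05 25.24] clock 22.75 tcp [0.5649 0.2435 0.3524] q [ 0.73  0.2   0.05  0.01 -1.41  0.87] F [ 0.3  0.3 -0.3] w 0.05
```

{"name": "apply_moves", "arguments": {"plan": [[3,-2.2,0,1,0,0,0.1],[3,-2.2,0,2,0,0,0.1],[3,-2.2,0.5,2,0,0,0.106],[3,0,2.9,2.2,0,0,0],[3,0,2.9,2.2,0,0,0],[3,0,2.9,2.2,0,0,0],[3,0,2.9,2.2,0,0,0],[3,0,2.9,2.2,0,0,0],[3,0,2.9,2.2,0,0,0],[3,0,2.9,2.2,0,0,0],[3,0,2.9,2.2,0,0,0],[3,0,0,2,0,0,0]]}}

```text
clock: 23.75
tcp_pos: [0.4358, 0.0164, 0.104]
tool_rot: [-3.111, 0.434, -0.016]
wrist_force: [-1.2, 1.4, -0.4]
grip_width: 0.0298
grasp_force: 0.0
```

```bash
python3 -c "
from h import *
to([.436,.030,.022],Rdown(-.275))"
```

```text
turn [-0.002 -0.01  -0.002] shift after turn cm [-0.35 -1.32  8.2 ] clock 23.75 tcp [0.4358 0.0164 0.104 ] q [ 0.5   0.1  -0.69  0.01 -0.77  0.79] F [-1.2  1.4 -0.4] w 0.0298
```

{"name": "apply_moves", "arguments": {"plan": [[3,-0.35,-1.3,1,0,-0.01,0],[3,0,0,2,0,0,0],[3,0,0,1,0,0,0],[3,0,0,0,0,0,0],[3,0,0,0,0,0,0]]}}

```text
clock: 24.17
tcp_pos: [0.4389, 0.0339, 0.065]
tool_rot: [-3.111, 0.428, -0.001]
wrist_force: [0.7, -0.1, 0.4]
grip_width: 0.03
grasp_force: 0.0
```

```bash
python3 -c "
from h import *
to([.436,.030,.022],Rdown(-.275))"
```

```text
turn [-0.001 -0.001  0.001] shift after turn cm [-0.17  0.46  4.3 ] clock 24.17 tcp [0.4389 0.0339 0.065 ] q [ 0.53  0.17 -0.72 -0.   -0.68  0.77] F [ 0.7 -0.1  0.4] w 0.03
```

{"name": "apply_moves", "arguments": {"plan": [[3,-0.15,0.45,1,0,0,0],[3,0,0,1.2,0,0,0],[3,0,0,1.2,0,0,0],[3,0,0,0.9,0,0,0],[3,0,0,0,0,0,0],[3,0,0,0,0,0,0]]}}

```text
clock: 24.67
tcp_pos: [0.4366, 0.0302, 0.0226]
tool_rot: [-3.11, 0.428, -0.003]
wrist_force: [0.7, 0.2, 0.2]
grip_width: 0.0302
grasp_force: 0.0
```

{"name": "apply_moves", "arguments": {"plan": [[0.5,0,0,0,0,0,0],[0.5,0,0,0,0,0,0],[0.5,0,0,0,0,0,0],[0.5,0,0,0,0,0,0],[0.5,0,0,0,0,0,0]]}}

```text
clock: 25.08
tcp_pos: [0.437, 0.0303, 0.023]
tool_rot: [-3.109, 0.428, -0.005]
wrist_force: [-2.0, 1.1, 7.5]
grip_width: 0.0131
grasp_force: 39.7
```

{"name": "apply_moves", "arguments": {"plan": [[0.5,0,0,-2,0,0,0],[0.5,0,0,-3,0,0,0],[0.5,0,0,-2,0,0,-0.075],[0.5,-1.2,-2.3,0,0,0,0],[0.5,-1.2,-2.3,0,0,0,0],[0.5,-1.2,-2.3,0,0,0,0],[0.5,-1.2,-2.3,0,0,0,0],[0.5,-1.2,-2.3,0,0,0,0],[0.5,-1.2,-2.3,0,0,0,0],[0.5,-1.2,-2.3,0,0,0,0],[0.5,0,0,0,0,0,0],[0.5,0,0,0,0,0,0]]}}

```text
clock: 26.08
tcp_pos: [0.3851, 0.2054, 0.0925]
tool_rot: [-3.124, 0.308, -0.003]
wrist_force: [-0.1, 0.5, -2.2]
grip_width: 0.0136
grasp_force: 39.4
```

```bash
python3 -c "
from h import *
to([.3772,.2242,.05],Rdown(-.2))"
```

```text
turn [-0.003 -0.001  0.004] shift after turn cm [-1.15 -1.69  4.25] clock 26.08 tcp [0.3851 0.2054 0.0925] q [ 0.95  0.12 -0.69  0.   -0.75  0.43] F [-0.1  0.5 -2.2] w 0.0136
```

{"name": "apply_moves", "arguments": {"plan": [[0.5,-1.15,-1.7,0,0,0,0],[0.5,0,0,2,0,0,0],[0.5,0,0,2,0,0,0],[0.5,0,0,0,0,0,0],[0.5,0,0,0,0,0,0],[0.5,0,0,0,0,0,0]]}}

```text
clock: 26.58
tcp_pos: [0.378, 0.2229, 0.0529]
tool_rot: [-3.124, 0.312, -0.003]
wrist_force: [-0.1, -0.0, -0.4]
grip_width: 0.0135
grasp_force: 39.4
```

```bash
python3 -c "
from fit import *
to([.3772,.2242,.029],Rdown(-.2))
t=shot('top')
a=cv2.resize(t['bgr'][243:317,165:243],None,fx=7.5,fy=7.5,interpolation=2)
s=shot('side');b=cv2.resize(s['bgr'][195:265,170:250],None,fx=5,fy=5,interpolation=2)
cv2.imwrite('pics/tray2.png',np.hstack([a[:,:400],cv2.copyMakeBorder(b,0,205,0,0,0)]))
grips(s,dict(L=(170,195,260,270)))
"
```

```text
turn [-0.002 -0.002  0.001] shift after turn cm [-0.1  -0.12  2.39] clock 26.58 tcp [0.378  0.2229 0.0529] q [ 0.99  0.19 -0.73  0.   -0.64  0.38] F [-0.1 -0.  -0.4] w 0.0135
L area 2 grip top [378.7 252.3] edges [5. 0. 5. 0.] ang [-2.15  0.  ]
```

View pics/tray2.png

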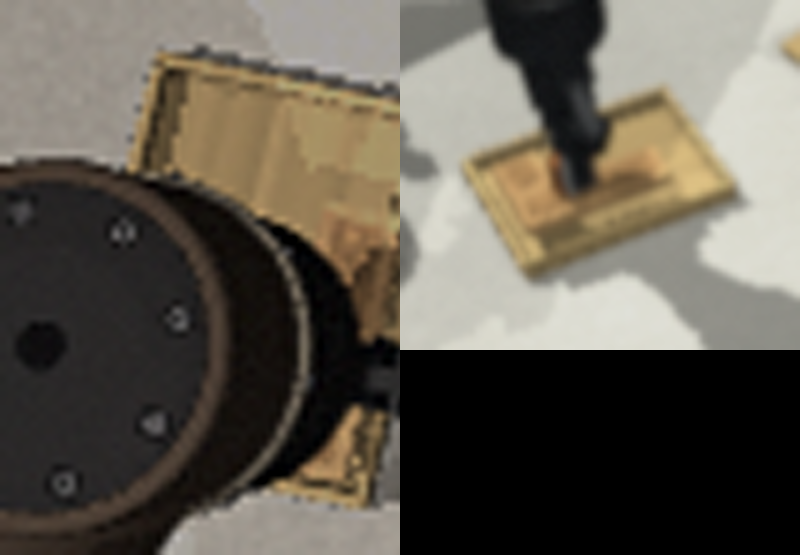

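{"name": "apply_moves", "arguments": {"plan": [[0.5,-0.1,-0.1,0.8,0,0,0],[0.5,0,0,0.7,0,0,0],[0.5,0,0,0,0,0,0],[0.5,0,0,0,0,0,0]]}}

```text
clock: 27.02
tcp_pos: [0.3765, 0.2239, 0.0366]
tool_rot: [-3.126, 0.312, -0.001]
wrist_force: [-0.3, 0.3, -1.0]
grip_width: 0.0134
grasp_force: 39.5
```

{"name": "apply_moves", "arguments": {"plan": [[0.5,0,0,0.4,0,0,0],[0.5,0,0,0.4,0,0,0],[0.5,0,0,0,0,0,0],[0.5,0,0,0,0,0,0]]}}

```text
clock: 27.35
tcp_pos: [0.3768, 0.2244, 0.0289]
tool_rot: [-3.124, 0.311, -0.002]
wrist_force: [-0.3, -0.3, -0.5]
grip_width: 0.0134
grasp_force: 39.8
```

{"name": "apply_moves", "arguments": {"plan": [[0.5,0,0,0.1,0,0,0],[3,0,0,0,0,0,0],[3,0,0,0,0,0,0],[3,0,0,-0.5,0,0,0],[3,0,0,-2,0,0,0],[3,0,0,-3,0,0,0],[3,0,0,-3,0,0,0],[3,3,2,-1,0,0,0],[3,3,3,0,0,0,0],[3,3,3,0,0,0,0],[3,2,3,0,0,0,0],[3,2,3,0,0,0,0]]}}

```text
clock: 28.35
tcp_pos: [0.4763, 0.061, 0.1235]
tool_rot: [-3.124, 0.311, -0.003]
wrist_force: [0.2, 0.8, -0.2]
grip_width: 0.03
grasp_force: 0.0
```

{"name": "apply_moves", "arguments": {"plan": [[3,0,3,0,0,0,0],[3,0,3,0,0,0,0],[3,0,3,0,0,0,0],[3,0,3,0,0,0,0],[3,0,0,0,0,0,0],[3,0,0,0,0,0,0]]}}

```text
clock: 28.85
tcp_pos: [0.4515, -0.0564, 0.123]
tool_rot: [-3.124, 0.316, -0.002]
wrist_force: [-0.4, -0.3, -0.2]
grip_width: 0.03
grasp_force: 0.0
```

```bash
python3 -c "
from fit import *
to([.429,-.136,.1],Rdown(-1.57))
t=shot('top');s=shot('side')
grips(t,dict(Lin=(165,243,240,317),C=(306,255,350,300)))
grips(t,dict(T=(353,250,412,310)),60)
grips(s,dict(Lin=(170,195,260,270)),90)
plates(t,dict(C=(306,255,350,300),Tp=(353,250,412,310)))
hsv=cv2.cvtColor(t['bgr'],cv2.COLOR_BGR2HSV)
crop(t,165,243,240,317,7.5,'tray3')
"
```

```text
turn [-0.003  0.     1.368] shift after turn cm [7.96 2.25 2.3 ] clock 28.85 tcp [ 0.4515 -0.0564  0.123 ] q [ 0.31  0.11 -0.62 -0.   -0.84  1.06] F [-0.4 -0.3 -0.2] w 0.03Traceback (most recent call last):
  File "<string>", line 5, in <module>
    grips(t,dict(Lin=(165,243,240,317),C=(306,255,350,300)))
    ~~~~~^^^^^^^^^^^^^^^^^^^^^^^^^^^^^^^^^^^^^^^^^^^^^^^^^^^
  File "fit.py", line 15, in grips
    i=1+np.argmax(st[1:,4]); c=cv2.findContours((l==i).astype(np.uint8),0,1)[0][0]
        ~~~~~~~~~^^^^^^^^^^
    return _wrapfunc(a, 'argmax', axis=axis, out=out, **kwds)
    return bound(*args, **kwds)
ValueError: attempt to get argmax of an empty sequence
```

```bash
sed -i 's/        i=1+np.argmax/        if k<2: print(n,"none"); continue\n        i=1+np.argmax/' fit.py; python3 -c "
from fit import *
t=shot('top')
print(3*' ')
for v in (115,85,60): print(v);grips(t,dict(Lin=(165,243,240,317),C=(306,255,350,300),T=(353,250,412,310)),v)
hsv=cv2.cvtColor(t['bgr'],cv2.COLOR_BGR2HSV)
for r in hsv[275:316:2,168:232:3]: print(' '.join(f'{x[1]:3d}/{x[2]:3d}' for x in r))
try: plates(t,dict(C=(306,255,350,300),Tp=(353,250,412,310)))
except Exception as e: print(e)
"
```

```text
115
Lin none
C area 33 grip top [ 427.9 -137.7] edges [ 9. 26.  9. 26.] ang [-0.01 -1.57]
T none
85
Lin none
C area 34 grip top [ 428.1 -138.1] edges [12. 26. 12. 26.] ang [-0.01 -1.57]
T area 32 grip top [ 409.5 -297. ] edges [28. 10. 28. 10.] ang [ 0.68 -0.89]
60
Lin none
C area 41 grip top [ 428.8 -138.6] edges [12. 32. 12. 32.] ang [-0.01 -1.57]
T area 46 grip top [ 410.  -295.5] edges [31. 12. 31. 12.] ang [ 0.68 -0.89]
 27/163  23/163  23/164  25/174  85/ 63  86/ 62  86/ 62  80/ 64  79/ 68  80/ 67  83/ 68  80/ 70  84/ 70  85/ 72  75/ 71  77/ 73  79/ 74  75/ 75  74/ 76  77/ 79  77/ 79  76/ 81
 26/159  23/163  28/163  24/169  78/ 52  73/ 66  80/ 67  78/ 65  78/ 69  80/ 70  83/ 71  79/ 71  79/ 71  79/ 74  82/ 75  78/ 75  78/ 78  77/ 80  78/ 65  80/ 51  85/ 51  80/ 48
 24/167  25/163  26/160  27/172  87/ 50  83/ 68  81/ 69  78/ 69  84/ 73  81/ 72  78/ 72  83/ 74  79/ 74  78/ 78  79/ 77  83/ 77  82/ 53  90/ 54  80/ 54  82/ 53  82/ 50  80/ 48
 26/160  25/163  24/158  25/165  77/ 43  78/ 69  85/ 72  78/ 72  79/ 71  86/ 74  77/ 73  77/ 76  76/ 77  73/ 77  88/ 52  80/ 54  82/ 56  83/ 52
[... 3193 characters left out ...]
[419.0, -66.0], [422.0, -128.0], [387.0, -134.0], [387.0, -164.0], [458.0, -156.0]]
 grip ((334.5, 271.5), (1.0, 5.0), 90.0) [[ 434.5 -147.9   37. ]] [[436.0, -141.0], [436.0, -155.0], [433.0, -155.0], [433.0, -141.0]]
Tp area 699
 poly px [[368, 260], [362, 265], [363, 269], [393, 302], [399, 297], [392, 287], [400, 280], [393, 271], [386, 277]]
[[471.0, -252.0], [456.0, -234.0], [444.0, -236.0], [347.0, -323.0], [362.0, -341.0], [391.0, -321.0], [412.0, -346.0], [438.0, -326.0], [420.0, -305.0]]
 grip ((378.9615173339844, 276.80767822265625), (31.895263671875, 9.707253456115723), 33.6900634765625) [[ 419.7 -277.8   37. ]] [[433.0, -231.0], [457.0, -248.0], [406.0, -324.0], [383.0, -307.0]]
```

{"name": "apply_moves", "arguments": {"plan": [[3,0,1,0,0,0,0.114],[3,0,1,0,0,0,0.114],[3,0,1,0,0,0,0.114],[3,0,1,0,0,0,0.114],[3,0,0,0,0,0,0.114],[3,0,0,0,0,0,0.114],[3,0,0,0,0,0,0.114],[3,0,0,0,0,0,0.114],[3,0,0,0,0,0,0.114],[3,0,0,0,0,0,0.114],[3,0,0,0,0,0,0.114],[3,0,0,0,0,0,0.111]]}}

```text
clock: 30.0
tcp_pos: [0.438, -0.091, 0.1228]
tool_rot: [-2.223, 2.216, -0.0]
wrist_force: [0.4, 0.3, -0.3]
grip_width: 0.0302
grasp_force: 0.0
```

{"name": "apply_moves", "arguments": {"plan": [[3,2,0,0,0,0,0],[3,1,0,1,0,0,0],[3,0,0,2,0,0,0],[3,0,0,0,0,0,0],[3,0,0,0,0,0,0],[3,0,0,0,0,0,0]]}}

```text
clock: 30.5
tcp_pos: [0.4383, -0.1214, 0.0932]
tool_rot: [-2.229, 2.211, -0.0]
wrist_force: [0.8, 0.9, -0.2]
grip_width: 0.0299
grasp_force: 0.0
```

```bash
python3 -c "
from fit import *
to([.4285,-.1365,.022],Rdown(-1.565))
t=shot('top')
grips(t,dict(Lin=(165,243,240,317),T=(353,250,412,310)),60)
"
```

```text
turn [-0.002  0.001  0.003] shift after turn cm [1.5  0.99 7.12] clock 30.5 tcp [ 0.4383 -0.1214  0.0932] q [ 0.16  0.15 -0.65 -0.   -0.76 -0.15] F [ 0.8  0.9 -0.2] w 0.0299
Lin area 46 grip top [376.3 226.8] edges [12. 30. 12. 30.] ang [ 1.34 -0.21]
T area 57 grip top [ 409.5 -293.2] edges [31. 17. 31. 17.] ang [ 0.66 -0.91]
```

{"name": "apply_moves", "arguments": {"plan": [[3,1.5,1,1,0,0,0],[3,0,0,2,0,0,0],[3,0,0,1,0,0,0],[3,0,0,1,0,0,0],[3,0,0,1,0,0,0],[3,0,0,1,0,0,0],[3,0,0,0,0,0,0],[3,0,0,0,0,0,0]]}}

```text
clock: 31.22
tcp_pos: [0.4284, -0.1367, 0.0231]
tool_rot: [-2.229, 2.211, -0.0]
wrist_force: [0.5, 0.4, 0.1]
grip_width: 0.03
grasp_force: 0.0
```

{"name": "apply_moves", "arguments": {"plan": [[0.5,0,0,0,0,0,0],[0.5,0,0,0,0,0,0],[0.5,0,0,0,0,0,0],[0.5,0,0,0,0,0,0],[0.5,0,0,0,0,0,0]]}}

```text
clock: 31.63
tcp_pos: [0.429, -0.1368, 0.0237]
tool_rot: [-2.227, 2.21, -0.002]
wrist_force: [-0.7, 1.4, 7.5]
grip_width: 0.0129
grasp_force: 39.9
```

{"name": "apply_moves", "arguments": {"plan": [[0.5,0,0,-2,0,0,0],[0.5,0,0,-3,0,0,-0.114],[0.5,0,0,-2,0,0,-0.114],[0.5,0,0,0,0,0,-0.114],[0.5,0,0,0,0,0,-0.114],[0.5,0,0,0,0,0,-0.114],[0.5,0,0,0,0,0,-0.114],[0.5,0,0,0,0,0,-0.114],[0.5,0,0,0,0,0,-0.114],[0.5,0,0,0,0,0,-0.114],[0.5,0,0,0,0,0,-0.114],[0.5,0,0,0,0,0,-0.114]]}}

```text
clock: 32.63
tcp_pos: [0.4278, -0.1371, 0.0929]
tool_rot: [-3.103, 0.476, -0.003]
wrist_force: [-0.8, -0.5, 0.2]
grip_width: 0.0133
grasp_force: 39.1
```

{"name": "apply_moves", "arguments": {"plan": [[0.5,0,-1,0,0,0,-0.111],[0.5,0,-3,0,0,0,0],[0.5,0,-3,0,0,0,0],[0.5,0,-3,0,0,0,0],[0.5,0,-3,0,0,0,0],[0.5,0,-3,0,0,0,0],[0.5,0,-3,0,0,0,0],[0.5,0,-3,0,0,0,0],[0.5,0,-3,0,0,0,0],[0.5,0,-3,0,0,0,0],[0.5,0,0,0,0,0,0],[0.5,0,0,0,0,0,0]]}}

```text
clock: 33.63
tcp_pos: [0.4844, 0.1386, 0.0932]
tool_rot: [-3.124, 0.308, -0.002]
wrist_force: [0.0, 0.2, -0.8]
grip_width: 0.0134
grasp_force: 39.3
```

```bash
python3 -c "
from fit import *
to([.4512,.232,.05],Rdown(-.2))
"
```

```text
turn [-0.002 -0.001  0.003] shift after turn cm [-5.11 -8.5   4.32] clock 33.63 tcp [0.4844 0.1386 0.0932] q [ 0.67  0.23 -0.55 -0.   -0.79  0.71] F [ 0.   0.2 -0.8] w 0.0134
```

{"name": "apply_moves", "arguments": {"plan": [[0.5,-1.7,-2.8,0,0,0,0],[0.5,-1.7,-2.8,0,0,0,0],[0.5,-1.7,-2.9,0,0,0,0],[0.5,0,0,2,0,0,0],[0.5,0,0,2,0,0,0],[0.5,0,0,0,0,0,0],[0.5,0,0,0,0,0,0],[0.5,0,0,0,0,0,0]]}}

```text
clock: 34.3
tcp_pos: [0.4515, 0.2301, 0.0541]
tool_rot: [-3.124, 0.313, -0.003]
wrist_force: [0.1, 0.6, -0.8]
grip_width: 0.0131
grasp_force: 39.4
```

```bash
python3 -c "
from fit import *
to([.4512,.232,.0297],Rdown(-.2))
"
```

```text
turn [-0.002 -0.002  0.001] shift after turn cm [-0.07 -0.18  2.44] clock 34.3 tcp [0.4515 0.2301 0.0541] q [ 0.86  0.29 -0.59  0.   -0.69  0.51] F [ 0.1  0.6 -0.8] w 0.0131
```

{"name": "apply_moves", "arguments": {"plan": [[0.5,-0.05,-0.2,0.8,0,0,0],[0.5,0,0,0.7,0,0,0],[0.5,0,0,0,0,0,0],[0.5,0,0,0,0,0,0]]}}

```text
clock: 34.63
tcp_pos: [0.4509, 0.2323, 0.0379]
tool_rot: [-3.125, 0.312, -0.001]
wrist_force: [0.1, 0.1, -1.2]
grip_width: 0.0134
grasp_force: 39.4
```

{"name": "apply_moves", "arguments": {"plan": [[0.5,0,0,0.4,0,0,0],[0.5,0,0,0.4,0,0,0],[0.5,0,0,0.1,0,0,0],[0.5,0,0,0,0,0,0],[0.5,0,0,0,0,0,0]]}}

```text
clock: 35.05
tcp_pos: [0.4513, 0.2329, 0.0297]
tool_rot: [-3.124, 0.311, -0.003]
wrist_force: [-0.9, -1.8, 6.0]
grip_width: 0.0137
grasp_force: 40.3
```

{"name": "apply_moves", "arguments": {"plan": [[3,0,0,0,0,0,0],[3,0,0,0,0,0,0],[3,0,0,-0.5,0,0,0],[3,0,0,-2,0,0,0],[3,0,0,-3,0,0,0],[3,0,0,-3,0,0,0],[3,0,3,0,0,0,0],[3,0,3,0,0,0,0],[3,0,3,0,0,0,0],[3,0,3,0,0,0,0],[3,0,3,0,0,0,0],[3,0,3,0,0,0,0]]}}

```text
clock: 36.05
tcp_pos: [0.4148, 0.0548, 0.1142]
tool_rot: [-3.124, 0.311, -0.003]
wrist_force: [1.0, 0.1, 1.1]
grip_width: 0.0302
grasp_force: 0.0
```

{"name": "apply_moves", "arguments": {"plan": [[3,0.6,3,0,0,0,0],[3,0.6,3,0,0,0,0],[3,0.6,3,0,0,0,0],[3,0.6,3,0,0,0,0],[3,0.6,3,0,0,0,0],[3,0.6,3,0,0,0,0],[3,0.6,3,0,0,0,0],[3,0,0,0,0,0,-0.11],[3,0,0,0,0,0,-0.11],[3,0,0,0,0,0,-0.11],[3,0,0,0,0,0,-0.11],[3,0,0,0,0,0,-0.11]]}}

```text
clock: 37.05
tcp_pos: [0.415, -0.1583, 0.1138]
tool_rot: [-3.091, -0.556, -0.003]
wrist_force: [0.8, 0.1, 0.2]
grip_width: 0.03
grasp_force: 0.0
```

{"name": "apply_moves", "arguments": {"plan": [[3,0,0,0,0,0,-0.11],[3,0,0,0,0,0,-0.11],[3,0,0,0,0,0,-0.115],[3,0,0,0,0,0,0],[3,0,0,0,0,0,0],[3,0,0,0,0,0,0]]}}

```text
clock: 37.55
tcp_pos: [0.4151, -0.1581, 0.1137]
tool_rot: [-2.96, -1.051, -0.003]
wrist_force: [0.5, 0.7, -0.1]
grip_width: 0.0304
grasp_force: 0.0
```

```bash
python3 -c "
from fit import *
to([.4097,-.295,.022],Rdown(.685))
t=shot('top');s=shot('side')
grips(t,dict(Lin=(165,275,240,317),Cin=(165,243,240,275),T=(353,250,412,310)),60)
grips(s,dict(T=(300,300,345,360)),60)
plates(t,dict(T=(353,250,412,310)))
"
```

```text
turn [-0.    -0.002 -0.003] shift after turn cm [-9.08 10.26  9.17] clock 37.55 tcp [ 0.4151 -0.1581  0.1137] q [ 0.08  0.1  -0.65 -0.   -0.81  2.17] F [ 0.5  0.7 -0.1] w 0.0304
Lin area 46 grip top [376.3 226.8] edges [12. 30. 12. 30.] ang [ 1.34 -0.21]
Cin area 48 grip top [453.1 235. ] edges [13. 31. 13. 31.] ang [ 1.38 -0.16]
T none
T area 57 grip top [ 403.  -301.9] edges [42. 11. 42. 11.] ang [ 0.78 -0.74]
T area 508
 poly px [[389, 250], [386, 250], [396, 267], [390, 285], [378, 292], [367, 292], [353, 282], [353, 294], [383, 293], [391, 302], [399, 297], [392, 287], [400, 280], [397, 263]]
[[501.0, -316.0], [501.0, -307.0], [450.0, -336.0], [397.0, -316.0], [376.0, -279.0], [376.0, -247.0], [405.0, -206.0], [370.0, -205.0], [373.0, -294.0], [347.0, -317.0], [362.0, -341.0], [391.0, -321.0], [412.0, -346.0], [462.0, -339.0]]
```

{"name": "apply_moves", "arguments": {"plan": [[3,-2.2,2.5,0,0,0,0],[3,-2.2,2.5,0,0,0,0],[3,-2.3,2.6,0,0,0,0],[3,-2.3,2.6,0,0,0,0],[3,0,0,2.5,0,0,0],[3,0,0,2.5,0,0,0],[3,0,0,0,0,0,0],[3,0,0,0,0,0,0],[3,0,0,0,0,0,0]]}}

```text
clock: 38.4
tcp_pos: [0.4107, -0.2939, 0.0643]
tool_rot: [-2.958, -1.057, -0.003]
wrist_force: [-0.1, 0.1, 0.2]
grip_width: 0.03
grasp_force: 0.0
```

```bash
python3 -c "
from fit import *
to([.4097,-.295,.022],Rdown(.685))
"
```

```text
turn [ 0.    -0.002  0.002] shift after turn cm [-0.15  0.02  4.23] clock 38.4 tcp [ 0.4107 -0.2939  0.0643] q [-0.23  0.27 -0.58 -0.   -0.72  2.49] F [-0.1  0.1  0.2] w 0.03
```

{"name": "apply_moves", "arguments": {"plan": [[3,-0.15,0.05,1,0,0,0],[3,0,0,1,0,0,0],[3,0,0,1.2,0,0,0],[3,0,0,0.9,0,0,0],[3,0,0,0,0,0,0],[3,0,0,0,0,0,0]]}}

```text
clock: 38.9
tcp_pos: [0.4091, -0.295, 0.0219]
tool_rot: [-2.957, -1.057, -0.001]
wrist_force: [-0.1, 0.6, 0.6]
grip_width: 0.0297
grasp_force: 0.0
```

{"name": "apply_moves", "arguments": {"plan": [[0.5,0,0,0,0,0,0],[0.5,0,0,0,0,0,0],[0.5,0,0,0,0,0,0],[0.5,0,0,0,0,0,0],[0.5,0,0,0,0,0,0]]}}

```text
clock: 39.32
tcp_pos: [0.4098, -0.2953, 0.0229]
tool_rot: [-2.958, -1.057, -0.005]
wrist_force: [-0.2, 1.3, 4.9]
grip_width: 0.0133
grasp_force: 40.0
```

{"name": "apply_moves", "arguments": {"plan": [[0.5,0,0,-2,0,0,0],[0.5,0,0,-3,0,0,0.11],[0.5,0,0,-3,0,0,0.11],[0.5,0,0,-2,0,0,0.11],[0.5,0,0,0,0,0,0.11],[0.5,0,0,0,0,0,0.11],[0.5,0,0,0,0,0,0.11],[0.5,0,0,0,0,0,0.11],[0.5,0,0,0,0,0,0.115],[0.5,0,0,0,0,0,0],[0.5,0,0,0,0,0,0]]}}

```text
clock: 40.23
tcp_pos: [0.409, -0.2953, 0.1222]
tool_rot: [-3.125, 0.306, -0.002]
wrist_force: [-0.7, 0.3, -1.0]
grip_width: 0.0132
grasp_force: 39.4
```

```bash
python3 -c "
from fit import *
to([.4123,.2781,.12],Rdown(-.2))
"
```

```text
turn [-0.002 -0.001  0.005] shift after turn cm [-11.06 -56.26   0.22] clock 40.23 tcp [ 0.409  -0.2953  0.1222] q [-0.24  0.19 -0.52 -0.   -0.86  1.61] F [-0.7  0.3 -1. ] w 0.0132
```

{"name": "apply_moves", "arguments": {"plan": [[0.5,0,-3,0,0,0,0],[0.5,0,-3,0,0,0,0],[0.5,0,-3,0,0,0,0],[0.5,0,-3,0,0,0,0],[0.5,0,-3,0,0,0,0],[0.5,0,-3,0,0,0,0],[0.5,0,-3,0,0,0,0],[0.5,0,-3,0,0,0,0],[0.5,0,-3,0,0,0,0],[0.5,0,-3,0,0,0,0],[0.5,0,-3,0,0,0,0],[0.5,0,-3,0,0,0,0]]}}

```text
clock: 41.23
tcp_pos: [0.4802, 0.0591, 0.1231]
tool_rot: [-3.125, 0.305, -0.002]
wrist_force: [0.7, -0.9, -1.3]
grip_width: 0.0131
grasp_force: 39.6
```

{"name": "apply_moves", "arguments": {"plan": [[0.5,-1.4,-2.6,0,0,0,0],[0.5,-1.4,-2.6,0,0,0,0],[0.5,-1.4,-2.6,0,0,0,0],[0.5,-1.4,-2.6,0,0,0,0],[0.5,-1.4,-2.6,0,0,0,0],[0.5,-1.4,-2.6,0,0,0,0],[0.5,-1.4,-2.6,0,0,0,0],[0.5,-1.3,-2.1,0,0,0,0],[0.5,0,0,2.5,0,0,0],[0.5,0,0,2.5,0,0,0],[0.5,0,0,0,0,0,0],[0.5,0,0,0,0,0,0]]}}

```text
clock: 42.23
tcp_pos: [0.4111, 0.2777, 0.0725]
tool_rot: [3.125, -0.307, -0.0]
wrist_force: [-0.2, -0.6, -0.3]
grip_width: 0.0135
grasp_force: 39.5
```

```bash
python3 -c "
from fit import *
to([.4123,.2781,.0292],Rdown(-.2))
"
```

```text
turn [0.001 0.    0.004] shift after turn cm [ 0.11 -0.07  4.33] clock 42.23 tcp [0.4111 0.2777 0.0725] q [ 0.99  0.25 -0.59  0.   -0.74  0.38] F [-0.2 -0.6 -0.3] w 0.0135
```

{"name": "apply_moves", "arguments": {"plan": [[0.5,0.1,-0.05,1,0,0,0.003],[0.5,0,0,1.2,0,0,0],[0.5,0,0,0.7,0,0,0],[0.5,0,0,0.5,0,0,0],[0.5,0,0,0,0,0,0],[0.5,0,0,0,0,0,0]]}}

```text
clock: 42.73
tcp_pos: [0.4131, 0.2789, 0.0395]
tool_rot: [-3.124, 0.316, -0.002]
wrist_force: [0.3, 0.2, -1.6]
grip_width: 0.0135
grasp_force: 39.7
```

{"name": "apply_moves", "arguments": {"plan": [[0.5,0,0,0.4,0,0,0],[0.5,0,0,0.3,0,0,0],[0.5,0,0,0.2,0,0,0],[0.5,0,0,0,0,0,0],[0.5,0,0,0,0,0,0]]}}

```text
clock: 43.15
tcp_pos: [0.4128, 0.2789, 0.0302]
tool_rot: [-3.124, 0.316, -0.002]
wrist_force: [-0.3, 0.2, -0.8]
grip_width: 0.0132
grasp_force: 39.7
```

{"name": "apply_moves", "arguments": {"plan": [[0.5,0,0,0.12,0,0,0],[0.5,0,0,0,0,0,0],[3,0,0,0,0,0,0],[3,0,0,0,0,0,0],[3,0,0,-0.5,0,0,0],[3,0,0,-2,0,0,0],[3,0,0,-3,0,0,0],[3,0,0,-3,0,0,0],[3,0,3,-2,0,0,0],[3,0,3,-2,0,0,0],[3,0,3,-2,0,0,0],[3,0,3,-2,0,0,0]]}}

```text
clock: 44.15
tcp_pos: [0.3879, 0.1598, 0.1952]
tool_rot: [-3.123, 0.315, -0.003]
wrist_force: [0.6, 0.0, 0.6]
grip_width: 0.0299
grasp_force: 0.0
```

{"name": "apply_moves", "arguments": {"plan": [[3,0.5,3,0,0,0,0],[3,0.5,3,0,0,0,0],[3,0.5,3,0,0,0,0],[3,0.5,3,0,0,0,0],[3,0.5,3,0,0,0,0],[3,0.5,3,0,0,0,0],[3,0.5,3,0,0,0,0],[3,0.5,3,0,0,0,0],[3,0.5,3,0,0,0,0],[3,0.5,3,0,0,0,0],[3,0,0,0,0,0,0],[3,0,0,0,0,0,0]]}}

```text
clock: 45.15
tcp_pos: [0.3769, -0.1443, 0.1936]
tool_rot: [-3.123, 0.322, -0.002]
wrist_force: [0.6, 0.5, 0.1]
grip_width: 0.0299
grasp_force: 0.0
```

```bash
python3 -c "
from fit import *
t=shot('top');s=shot('side')
a=cv2.resize(t['bgr'][243:317,165:233],None,fx=5.5,fy=5.5,interpolation=2)
b=cv2.resize(s['bgr'][200:260,175:248],None,fx=5.5,fy=5.5,interpolation=2)
c=cv2.resize(t['bgr'][135:220,180:425],None,fx=1.6,fy=1.6,interpolation=2)
d=cv2.resize(s['bgr'][130:240,250:450],None,fx=1.9,fy=1.9,interpolation=2)
o=np.zeros((600,800,3),np.uint8)
o[:a.shape[0],:a.shape[1]]=a;o[:b.shape[0],400:400+b.shape[1]]=b[:,:400];o[420:420+c.shape[0],:c.shape[1]]=c;o[340:340+d.shape[0],405:405+d.shape[1]]=d
cv2.imwrite('pics/fin.png',o);print(arm.state()['tcp_pos'])
"
```

```text
[ 0.37728403 -0.14280328  0.19360469]
```

View pics/fin.png

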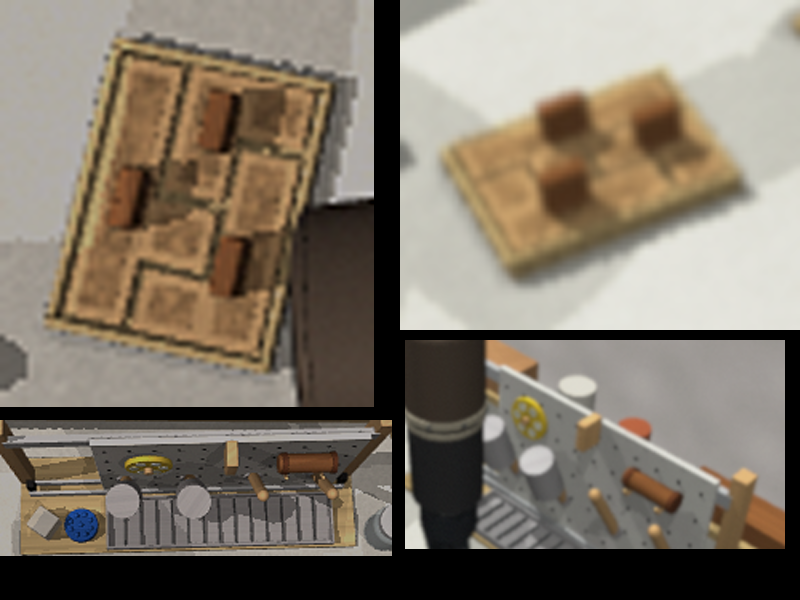

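```bash
python3 -c "
from cell import arm
print(arm.sign_off())"
```

```text
the job is handed in; nothing more can be done
None
```

I slid the panel to its right-hand stop first, then hung the two cups I could find, mouth-down, on pegs 1 and 2. All three plates lie flat in the tray and fill it, with grips up. I left the cube, puck, chime and jar alone and handed the job in at about 45 s; no verdict came back.

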